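# Start a batch of carvings in the drying drum

## Task

Start a batch in the drying drum: turn its lid anticlockwise until the lugs reach the slots, lift it off and lay it right way up on the cork mat, where it stays. Then put all the carved figures (there are three to five) into the drum, any way round, and only after that turn the selector clockwise from off by exactly one click for each figure in the drum. Leave the can, the offcut and the jar standing among the figures alone.

Things in the scene. Friction and masses are not known exactly. Their poses are not given: they have to be found in the camera images.
- machine: drying machine, fixed: green base box 170 (its x) x 300 (its y) x 40 mm high, origin at the centre of its underside. On its +y half a steel drum, axis at y = +75 mm; on its -y half the selector, axis at y = -85 mm. Its yaw varies within 0.25 rad either way
- drum_mouth (a point): centre of the drum's mouth, level with the top of the rim, 130 mm above the table; machine's axes. The drum is 142 mm across outside, 130 mm inside. The rim has three inward lips (7 mm thick, leaving a mouth 114 mm in diameter) that hold the lid's lugs down
- drum_slot (a point): one of three slots between the lips, about 28 mm wide, on the rim's top at the drum's +x side, 61 mm from its axis; the others lie 120 degrees either way round. A red tab outside the rim marks each. A stop in each slot, 1.5 to 2 mm past its lug's place, keeps the lid from being turned too far anticlockwise
- drum_floor (a point): centre of the drum's inner floor, 45 mm above the table; machine's axes. The drum is 85 mm deep, 130 mm wide inside
- lid: round white bayonet lid, plate 134 mm in diameter, 8 mm thick, 0.2 to 0.33 kg, loose. Origin: centre of the plate's underside, z up; shut, the plate lies on the drum's rim. Below the plate a plug 109 mm in diameter, 16 mm deep, with three steel lugs 14 mm wide at 0, +120 and -120 degrees from the lid's x axis, each marked by a red bar on the plate. Laid down, its origin is 16 mm up
- lid_handle (a point): in the lid's black bar handle, 32 mm above the lid's origin, lid's axes. The bar is 80 mm along x, 18 mm wide along y, from 24 mm below this point (the plate's top) to 12 mm above. The lid starts 0.6 to 1.05 rad clockwise (from above) of open: turned anticlockwise until red bars meet red tabs (lid yaw = machine yaw), it lifts straight off; free after 20 mm. It turns easily
- mat: cork mat, fixed, 150 x 150 x 6 mm, on the left of the table; origin at the centre of its underside
- selector (a joint): angle in rad of the machine's rotary selector: 0 at off (red pointer at the red mark, along the machine's +x), growing clockwise seen from above. A detent click every 0.5236 rad (30 degrees): off and six clicks, white marks, stop at 3.14. A click needs at most about 0.08 N m; let go, the knob settles into the nearest click and stays
- selector_grip (a point): point on the selector's axis at the height to grip it, 73 mm above the table; turns with the knob. The knob has a bar 46 mm along this point's x, 14 mm wide along its y, its top 9 mm above this point and its foot 23 mm below, on a disc 48 mm in diameter and 8 mm high. The red pointer is at the +x end of the bar
- figure1: carved wooden figure, 66 mm tall, 40 g, heavy-footed: square brown plinth 28 x 28 x 16 mm, on it a round body 20 mm in diameter (27 mm just above the plinth, plain from 27 to 50 mm height), round head of 20 mm, pale pointed crown. Origin: centre of the plinth's underside, z up through the head. Stands on the table's right half. Hold it by the round body, 42 mm above its underside
- figure2: carved wooden figure, 66 mm tall, 40 g, heavy-footed: square brown plinth 28 x 28 x 16 mm, on it a round body 20 mm in diameter (27 mm just above the plinth, plain from 27 to 50 mm height), round head of 20 mm, pale pointed crown. Origin: centre of the plinth's underside, z up through the head. Stands on the table's right half. Hold it by the round body, 42 mm above its underside
- figure3: carved wooden figure, 66 mm tall, 40 g, heavy-footed: square brown plinth 28 x 28 x 16 mm, on it a round body 20 mm in diameter (27 mm just above the plinth, plain from 27 to 50 mm height), round head of 20 mm, pale pointed crown. Origin: centre of the plinth's underside, z up through the head. Stands on the table's right half. Hold it by the round body, 42 mm above its underside; may be absent
- figure4: carved wooden figure, 66 mm tall, 40 g, heavy-footed: square brown plinth 28 x 28 x 16 mm, on it a round body 20 mm in diameter (27 mm just above the plinth, plain from 27 to 50 mm height), round head of 20 mm, pale pointed crown. Origin: centre of the plinth's underside, z up through the head. Stands on the table's right half. Hold it by the round body, 42 mm above its underside; may be absent
- figure5: carved wooden figure, 66 mm tall, 40 g, heavy-footed: square brown plinth 28 x 28 x 16 mm, on it a round body 20 mm in diameter (27 mm just above the plinth, plain from 27 to 50 mm height), round head of 20 mm, pale pointed crown. Origin: centre of the plinth's underside, z up through the head. Stands on the table's right half. Hold it by the round body, 42 mm above its underside; may be absent
- can: open steel can, 48 mm in diameter, 55 mm tall. Stands among the figures; to be left alone. Origin: centre of the underside
- offcut: pale wooden offcut block 50 x 36 x 30 mm. Stands among the figures; to be left alone. Origin: centre of the underside
- oil_jar: closed amber jar with a black lid, 44 mm in diameter, 55 mm tall. Stands among the figures; to be left alone. Origin: centre of the underside
Mind the look-alikes: they are no part of the job. What is shaped like the figure2 but blue or red is not meant.

How it is judged:
By the outcome, as a careful person would: the job done as asked, in the order asked, and still so for the second after the job is handed in, with the robot touching nothing.
Of figure3, figure4, figure5 only 1 to 3 are there at a start; the rules pass over those that are not, and their reading is None.
At some moment in a run one of figure1, figure2, figure3, figure4, figure5 may be knocked a few centimetres aside while the robot is not near it.
Once in a run the grip may slacken for a moment while it holds something.
It also fails if it takes over 210 s, if anything falls off the work surface, if the arm or the gripper's body presses on something with over 40 N, if the wrist force passes 120 N, or if a joint passes its speed limit or range.

## Robot

A 6-joint arm with a two-finger parallel gripper is mounted at the origin on the work surface. World frame = base frame: x ahead of the robot, y to its left, z up, the work surface at z = 0. Lengths are in mm, angles in rad, forces in N, time in s.
With the tool pointing down it reaches from about 225 to 725 mm from the base axis. Payload 3.1 kg.
Tool frame: the origin (TCP) lies at the very end of the fingers, on their centre line; the grasp point (between the pads) lies behind it (ctrl.pinch_z is the z of the grasp point in the tool frame, in mm); z points along the fingers, x is the direction in which the jaws open and shut, and the axes are right-handed (so a half turn about z gives the same grasp; the last joint's range is limited). The gripper opens to 85 mm and grips with 20 to 120 N. Pads are 22 mm wide; open, the fingers measure 114 mm over their backs; the gripper's body (76 mm by 85 mm) begins 54 mm behind the grasp point. The pads swing forward as they close: fully open they stand 13 mm farther back than shut.
Start: joints at [-0.128, 0.048, 0.099, 1.622, 0, 1.443], TCP at [524.993, -0.012, 231.312] pointing down, gripper open.
Joint ranges: [-2.91, 2.91], [-0.99, 1.94], [-1.21, 1.42], [-2.12, 2.29], [-1.49, 1.47], [-3.14, 3.14]. Speed limits (rad/s): [2.79, 2.79, 3.14, 3.14, 3.14, 3.14].

## Interface

Orientations are given as a rotation vector (axis times angle).
In Python, from cell import get_obs, eyes, ctrl gives the robot as it stands. The module is installed in compiled form; this text tells all that it offers.
- The arm moves only by the tool carry_out, never from a script. Its argument "plan" is a list of rows, each a list of 3 entries, a list of its own where there are three numbers: the turn, a rotation vector about the world's x, y, z each as a share of 360 degrees, from -1 to 1, then the shift along the world's x, y, z each as a share of 15 cm, from -1 to 1, then the gripper's target within -1 to 1 (shut at 1, half-way at 0, fully open at -1). A call has 1 to 20 rows; each row shifts and turns the commanded pose from where the row before left it; what a row does not reach is not made up. A row lasts 1/12 s, in which the tool goes at most 41.7 mm and 7.16 degrees, less where a joint would pass 70% of its speed; a pose out of reach is approached as far as the arm can. A call with a number of a shift or a turn outside -1 to 1 is refused whole. A call with a gripper value outside its range is refused whole. The fingers move at their own pace and stop on an object; the grip force is fixed at half the most. Time passes only in rows, so rows that do not move let the fingers close. It gives the time, the measured TCP pose, the force and the opening at its end, in the units of the state.
- get_obs(): the state, without advancing time (a new reading comes with each control period).
- eyes.get_image(name): name is "scene" or "side" or "wrist"; returns a dict with "img" (400x640x3 uint8, red, green, blue), "mtx" (3x3 intrinsics, pixels), "extrinsics" (4x4, takes a point from camera to world coordinates); the wrist camera has in their place "T_tool_cam" (4x4, takes a point from camera to tool coordinates, whose origin is the TCP and whose axes are the tool frame's). Camera axes: x right, y up, looking along -z (the intrinsics and any distortion apply to the point x, -y, -z); pixel columns grow to the right and rows downward; lengths in mm; the calibration is good to about 2 mm. A picture is of the moment at which its call begins: read the wrist's pose just before it. There is no depth.
- ctrl.job_done(): hands the job in, once; it reports no verdict.
Trained networks look in a picture, given as the dict that the camera call returned (one of the last four; its "shot" number tells which), for a name from the list of things; names that differ only in an ending like _2 or _b are one class to them, and where a whole thing is asked for, a point or a joint stands for the part that bears it (a point fixed in the world has none). Each returns a list of dicts, best first, with "score" (0 to 1); they miss things now and then, are a little off and sometimes report something else, mostly with a low value. They report only what shows in the picture. A call takes as long as a camera call. They do not tell look-alikes from the thing itself.
- eyes.recognise(picture, target): "bbox" ([left, top, right, bottom] as shares, 0 to 1, of the picture: columns of its width, rows of its height, round what is visible of it).
- eyes.spot_point(picture, target): "point" ([column, row] as shares, 0 to 1, of the picture: columns of its width, rows of its height: a listed point, or the origin of a listed thing).
The state is a dict: "time_s": time; "joint_pos": joint angles; "qd": joint speeds; "joint_torque": joint torques, N m; "eef_pos": TCP position; "tool_rot": TCP orientation; "contact_force": force on the tool from outside, world axes, zero at the start; "moment": the same for the moment, N m; "gripper_width": finger opening in mm.
Only numpy, scipy, OpenCV 4.12 (cv2) and the standard library are available. Lean on these libraries where they do the work, as an engineer would, in place of code of your own. Each camera call takes 0.05 s, during which the arm holds its last target.

## Working session

There is one attempt and no reset: what is moved stays moved. The work goes in short steps, Python scripts to look and compute and a tool call to move; the robot and the scene stay as the last step left them, time stands still between calls to the robot, and variables do not carry over. Pictures are saved under pics/ and viewed, and the job is handed in when it is done.

Besides the shell and the picture viewer there is one more tool, called after ">>>" by a JSON object that holds its "fn" and its "kwargs", one argument or row to a line. carry_out: Moves the arm, as the interface text tells. Shift numbers are shares of 15 cm and turn numbers shares of 360 degrees, none past 1 either way. Its arguments: {"type":"object","properties":{"plan":{"type":"array","items":{"type":"array"}}},"required":["plan"]}

```bash
mkdir -p pics; ls
python3 - <<'E'
from cell import get_obs, eyes, ctrl
import cv2,numpy as np
o=get_obs(); print(o, ctrl.pinch_z)
for n in ["scene","side","wrist"]:
    p=eyes.get_image(n); print(n,p.keys()); print(p["mtx"]); print(p.get("extrinsics",p.get("T_tool_cam")))
    cv2.imwrite(f"pics/a_{n}.png",p["img"][:,:,::-1])
E
```

```text
pics
{'time_s': 0.0, 'joint_pos': array([-1.27805362e-01,  4.87213937e-02,  9.76069435e-02,  1.62197448e+00,
       -3.45858628e-05,  1.44299718e+00]), 'qd': array([-0.00025533, -0.00054846,  0.00093615, -0.00014368,  0.00089276,
       -0.00012904]), 'joint_torque': array([ 2.96208136e-04, -3.38780022e+01,  3.20016932e+01,  2.03766406e-02,
       -2.11149008e-04,  6.20949692e-06]), 'eef_pos': array([5.24403207e+02, 5.02718981e-02, 2.30136971e+02]), 'tool_rot': array([-3.14133272e+00,  9.69640660e-06,  3.57846766e-03]), 'contact_force': array([-1.19108062, -0.34013547, -0.06303304]), 'moment': array([-0.00303009,  0.03379382, -0.01706215]), 'gripper_width': 85.38515188871416} -18.700000000000003
scene dict_keys(['img', 'mtx', 'extrinsics', 'shot'])
[[519.24331028   0.         313.09387185]
 [  0.         519.24331028 197.21540785]
 [  0.           0.           1.        ]]
[[-7.77919864e-01 -4.52342342e-01  4.36150308e-01  1.18253652e+03]
 [ 6.28358475e-01 -5.62774774e-01  5.37075581e-01  7.59967739e+02]
 [ 2.51236474e-03  6.91860505e-01  7.22026820e-01  1.12962537e+03]
 [ 0.00000000
[... 253 characters left out ...]
 1.35666378e-01 -1.82548278e-01  3.76558658e+02]
 [-2.26621279e-01  5.10699365e-01 -8.29354541e-01 -9.43822680e+02]
 [-1.92882371e-02  8.48988099e-01  5.28059818e-01  7.12026702e+02]
 [ 0.00000000e+00  0.00000000e+00  0.00000000e+00  1.00000000e+00]]
wrist dict_keys(['img', 'mtx', 'T_tool_cam', 'shot'])
[[276.12471154   0.         319.71609433]
 [  0.         276.12471154 200.24368027]
 [  0.           0.           1.        ]]
[[ 9.99999999e-01  9.83938631e-06 -3.19043733e-05 -1.11264205e+00]
 [ 1.03894823e-06 -9.64295999e-01 -2.64826786e-01 -6.52509556e+01]
 [-3.33709926e-05  2.64826785e-01 -9.64295998e-01 -1.41918692e+02]
 [ 0.00000000e+00  0.00000000e+00  0.00000000e+00  1.00000000e+00]]
```

View images.

View pics/a_scene.png

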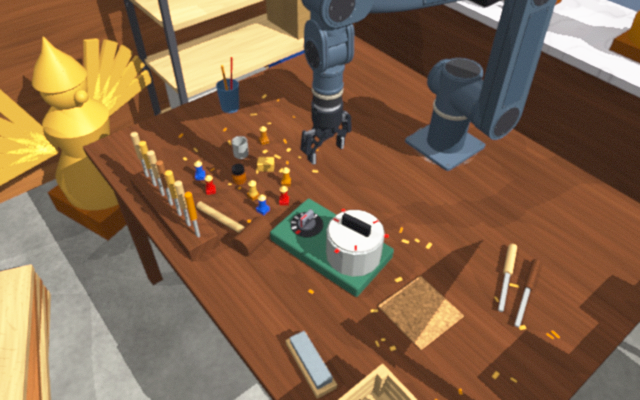

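View pics/a_side.png

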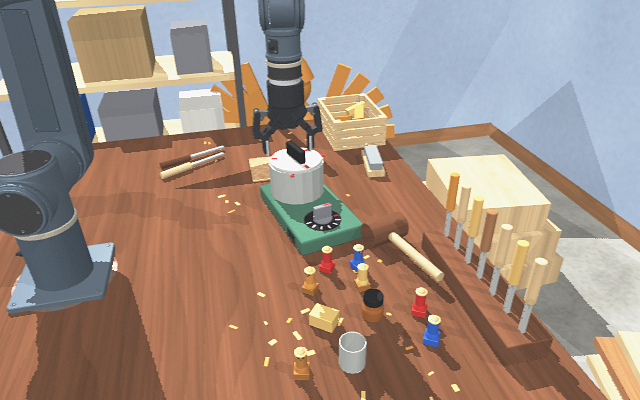

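View pics/a_wrist.png

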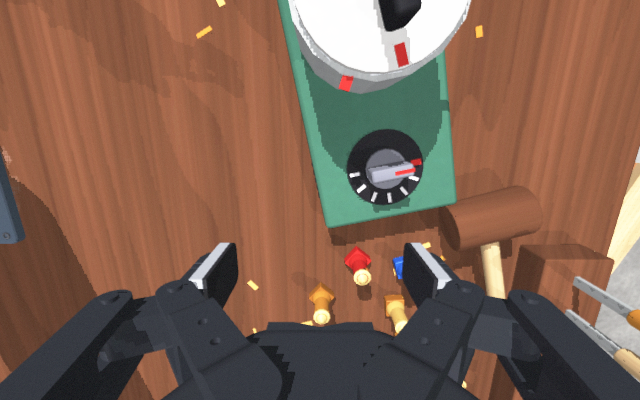

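```bash
cat > h.py <<'E'
from cell import get_obs, eyes, ctrl
import cv2,numpy as np
from scipy.spatial.transform import Rotation as R
def shot(n,save=None):
    o=get_obs(); p=eyes.get_image(n)
    if n=="wrist":
        T=np.eye(4); T[:3,:3]=R.from_rotvec(o["tool_rot"]).as_matrix(); T[:3,3]=o["eef_pos"]
        p["E"]=T@p["T_tool_cam"]
    else: p["E"]=p["extrinsics"]
    if save: cv2.imwrite(f"pics/{save}.png",p["img"][:,:,::-1])
    return p
def ray(p,uv):
    K=p["mtx"]; d=np.array([(uv[0]-K[0,2])/K[0,0],-(uv[1]-K[1,2])/K[1,1],-1.])
    return p["E"][:3,3],p["E"][:3,:3]@d
def onz(p,uv,z):
    c,d=ray(p,uv); return c+d*(z-c[2])/d[2]
def proj(p,X):
    E=p["E"]; q=E[:3,:3].T@(np.asarray(X,float)-E[:3,3]); K=p["mtx"]
    return np.array([K[0,2]+K[0,0]*q[0]/-q[2],K[1,2]+K[1,1]*(-q[1])/-q[2]])
def pts(p,t,thr=0.3):
    return [(np.array(d["point"])*[640,400],d["score"]) for d in eyes.spot_point(p,t) if d["score"]>=thr]
def crop(p,x0,y0,x1,y1,name,s=4):
    im=p["img"][y0:y1,x0:x1,::-1]; cv2.imwrite(f"pics/{name}.png",cv2.resize(im,None,fx=s,fy=s,interpolation=cv2.INTER_CUBIC))
E
python3 - <<'E'
from h import *
np.set_printoptions(precision=1,suppress=True)
Z=dict(machine=0,drum_mouth=130,drum_slot=130,lid=130,lid_handle=162,selector_grip=73,mat=0,figure1=0,can=0,offcut=0,oil_jar=0)
for n in ["scene","side","wrist"]:
    p=shot(n)
    for t,z in Z.items():
        for uv,s in pts(p,t): print(n,t,uv,round(s,2),onz(p,uv,z))
    if n=="side": crop(p,220,220,480,400,"b_side",3)
    if n=="scene": crop(p,180,110,320,230,"b_scene",5)
E
```

```text
scene machine [330.7 250.1] 0.78 [588.8 106.3   0. ]
scene drum_slot [339.9 245.3] 0.73 [630.1 184.5 130. ]
scene drum_slot [330.3 250.1] 0.35 [657.9 181.  130. ]
scene lid [354.  233.5] 0.71 [577.9 178.1 130. ]
scene lid_handle [354.8 224.5] 0.85 [576.5 176.8 162. ]
scene selector_grip [308.3 215.3] 0.63 [597.5  19.   73. ]
scene mat [417.7 311.8] 0.56 [545.4 390.1   0. ]
scene figure1 [263.5 209.8] 0.73 [ 646.2 -131.9    0. ]
scene figure1 [286.7 184.8] 0.72 [ 530.2 -172.5    0. ]
scene figure1 [253.2 196.5] 0.68 [ 639.2 -195.7    0. ]
scene figure1 [285.7 200.5] 0.58 [ 572.6 -121.2    0. ]
scene figure1 [200.  175.8] 0.57 [ 718.1 -374.7    0. ]
scene figure1 [212.1 187.1] 0.5 [ 714.7 -308.     0. ]
scene figure1 [265.3 142.3] 0.44 [ 465.  -378.9    0. ]
scene can [241.6 152.7] 0.64 [ 555.8 -384.7    0. ]
scene offcut [266.2 167.8] 0.47 [ 535.1 -274.9    0. ]
scene offcut [354.8 225.4] 0.3 [477.3  81.6   0. ]
scene oil_jar [242.2 178.1] 0.56 [ 620.7 -283.4    0. ]
side machine [370.9 312. ] 0.69 [ 632.7 -274.8    0. ]
side machine [310.  216.9] 0.67 [588.1  93.5   0. ]
side drum_sl
[... 544 characters left out ...]
9.9 367.2] 0.61 [ 465.9 -373.2    0. ]
side figure1 [361.1 289.4] 0.54 [ 633.8 -206.2    0. ]
side figure1 [310.4 289.8] 0.51 [ 528.1 -180.5    0. ]
side can [352.7 363.9] 0.71 [ 559.8 -389.1    0. ]
side offcut [324.7 325.4] 0.94 [ 533.2 -287.     0. ]
side oil_jar [371.8 315.4] 0.55 [ 631.5 -284.2    0. ]
wrist machine [367.8  99. ] 0.97 [585.2  96.4   0. ]
wrist lid_handle [368.4  95.5] 0.61 [558.9  85.3 162. ]
wrist selector_grip [385.4 171.4] 0.97 [595.9  15.6  73. ]
wrist figure1 [358.6 256.2] 0.86 [ 581.6 -123.4    0. ]
wrist figure1 [391.2 300.6] 0.75 [ 635.2 -199.3    0. ]
wrist figure1 [399.2 265.6] 0.73 [ 643.1 -138.9    0. ]
wrist figure1 [316.7 292.3] 0.63 [ 519.2 -184.6    0. ]
```

View pics/b_side.png

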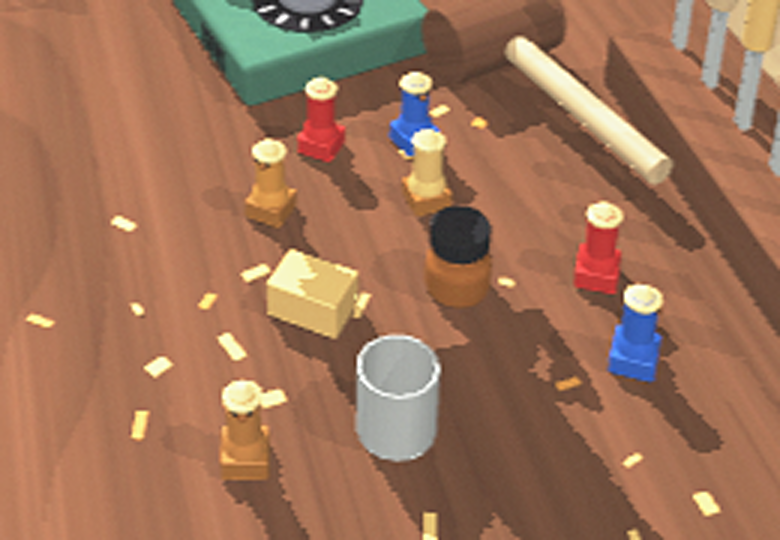

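View pics/b_scene.png

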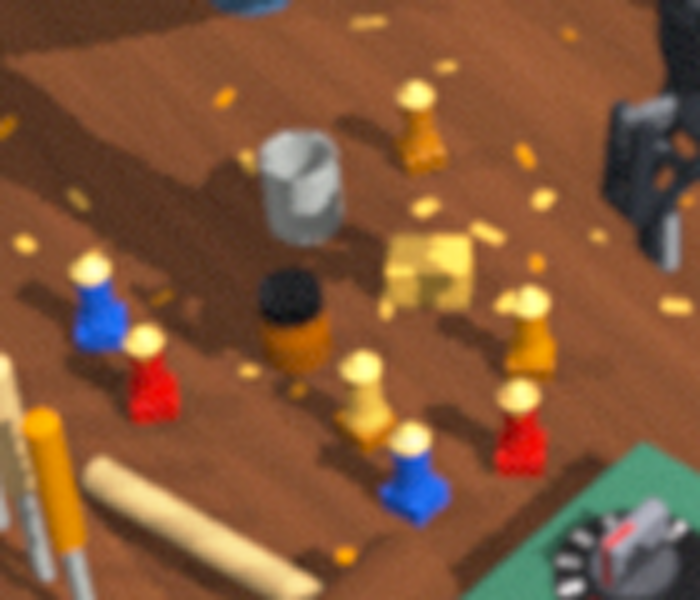

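>>> {"fn": "carry_out", "kwargs": {
  "plan": [
    [[0,0,0],[0.07,0.2,0.07],-1],
    [[0,0,0],[0.07,0.2,0.07],-1],
    [[0,0,0],[0.07,0.2,0.07],-1],
    [[0,0,0],[0.07,0.2,0.07],-1],
    [[0,0,0],[0.07,0.2,0.07],-1],
    [[0,0,0],[0,0,0],-1],
    [[0,0,0],[0,0,0],-1]
  ]
}}

```text
time_s: 2.53
eef_pos: [578.0, 151.5, 283.9]
tool_rot: [3.141, 0.005, 0.001]
contact_force: [0.0, -0.7, 0.1]
gripper_width: 85.5
```

Run:
```python
from h import *
np.set_printoptions(precision=1,suppress=True)
Z=dict(machine=0,drum_mouth=130,drum_slot=130,lid=130,lid_handle=162,selector_grip=73,mat=0)
p=shot("wrist","c_wrist"); print(get_obs()["eef_pos"])
for t,z in Z.items():
    for uv,s in pts(p,t): print(t,uv,round(s,2),onz(p,uv,z))
```

```text
[577.5 150.3 283.6]
drum_slot [364.2 154.2] 0.97 [624.1 186.3 130. ]
lid [313.3 167.2] 0.59 [570.  172.3 130. ]
lid_handle [308.7 168.3] 0.7 [566.3 176.  162. ]
selector_grip [335.9 266.5] 0.74 [600.3  22.3  73. ]
mat [336.9 268.3] 0.72 [607.  -21.4   0. ]
```

View pics/c_wrist.png

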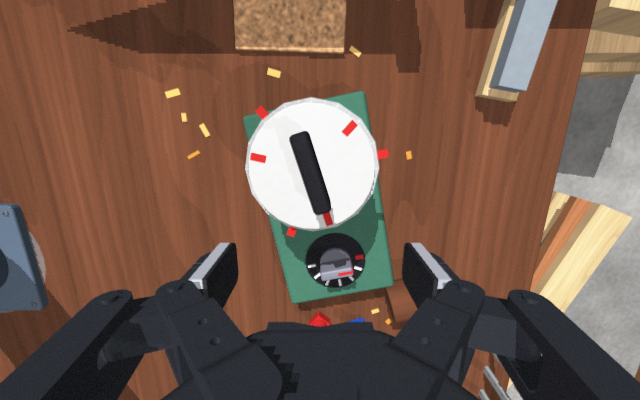

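```bash
cat >> h.py <<'E'
def reds(p,minA=15):
    hsv=cv2.cvtColor(p["img"],cv2.COLOR_RGB2HSV)
    m=(((hsv[...,0]<8)|(hsv[...,0]>172))&(hsv[...,1]>150)&(hsv[...,2]>110)).astype(np.uint8)
    n,l,s,c=cv2.connectedComponentsWithStats(m)
    return [(c[i],s[i,4]) for i in range(1,n) if s[i,4]>=minA]
E
python3 - <<'E'
from h import *
np.set_printoptions(precision=2,suppress=True)
p=shot("wrist")
im=p["img"].astype(int)
w=((im.min(2)>165)).astype(np.uint8)
w[:80]=0;w[240:]=0;w[:,:235]=0;w[:,390:]=0
cs,_=cv2.findContours(w,cv2.RETR_EXTERNAL,cv2.CHAIN_APPROX_NONE); c=max(cs,key=cv2.contourArea); h=cv2.convexHull(c)[:,0]
X=np.array([onz(p,u,138)[:2] for u in h])
(cx,cy),r=cv2.minEnclosingCircle(X.astype(np.float32)); print("circ",cx,cy,r)
A=np.c_[2*X,np.ones(len(X))];s=np.linalg.lstsq(A,(X**2).sum(1),rcond=None)[0];print("ls",s[:2],np.sqrt(s[2]+s[0]**2+s[1]**2))
C=s[:2]
for u,a in reds(p):
    for z in (138,128): 
        q=onz(p,u,z)[:2]; d=q-C; print(u,a,z,q,np.hypot(*d),np.degrees(np.arctan2(d[1],d[0])))
E
```

```text
circ 568.4484252929688 172.80630493164062 69.86901092529297
ls [568.32 173.62] 68.9266304377966
[261.77 109.1 ] 114 138 [518.79 228.98] 74.28058799471333 131.82322137963703
[261.77 109.1 ] 114 128 [516.79 229.49] 76.00115667308773 132.68850548377287
[350.23 124.86] 107 138 [606.85 213.79] 55.65995724629553 46.188166520446565
[350.23 124.86] 107 128 [607.92 213.77] 56.38926381581125 45.39569097598174
[383.85 150.37] 112 138 [642.16 188.41] 75.30918515927203 11.322397758113562
[383.85 150.37] 112 128 [644.45 187.51] 77.39063973738934 10.336239431120125
[258.47 154.96] 99 138 [512.81 183.89] 56.45395033682491 169.51916658859713
[258.47 154.96] 99 128 [510.6  182.84] 58.447370538104046 170.93094765647203
[328.53 216.07] 81 138 [585.72 117.21] 59.035991603919925 -72.85764586124584
[328.53 216.07] 81 128 [586.05 113.84] 62.36112669479392 -73.48214018859453
[291.86 229.42] 74 138 [545.02 101.61] 75.68296988598166 -107.92677883118083
[291.86 229.42] 74 128 [543.94  97.7 ] 79.74321519829014 -107.80236482472225
[360.24 255.21] 33 138 [622.3   70.02] 116.82038685413471 -62.47738881892173
[360.24 255.21] 33 128 [623.9   65.01] 122.01022172228055 -62.898772392919874
[347.27 271.12] 33 138 [607.98  49.75] 130.06753839746077 -72.24409463538635
[347.27 271.12] 33 128 [609.09  44.03] 135.8521533709286 -72.53647333884153
[320.48 319.26] 266 138 [576.79 -16.04] 189.85592113817833 -87.44264860215131
[320.48 319.26] 266 128 [576.81 -24.05] 197.854652058403 -87.54055355457682
```

Run:
```python
from h import *
np.set_printoptions(precision=1,suppress=True)
for n,b in (("scene",(270,190,410,300)),("side",(240,130,370,250))):
    p=shot(n); crop(p,*b,"d_"+n,5)
    for u,a in reds(p,3):
        if b[0]<u[0]<b[2] and b[1]<u[1]<b[3]: print(n,u,a,(u-np.array(b[:2]))*5,onz(p,u,138),onz(p,u,128))
```

```text
scene [283.8 199.2] 132 [69.2 46.1] [648.2 -20.3 138. ] [642.8 -28.1 128. ]
scene [342.8 209.1] 12 [364.2  95.4] [550.3 103.7 138. ] [543.9  97.1 128. ]
scene [336.  219.7] 3 [330.  148.3] [587.8 120.2 138. ] [581.8 113.8 128. ]
scene [297.5 231.6] 13 [137.7 208.1] [688.1  90.3 138. ] [683.1  83.5 128. ]
scene [386.4 235.4] 17 [582.1 226.8] [524.3 237.5 138. ] [517.7 232.2 128. ]
scene [355. 247.] 3 [425. 285.] [609.4 215.9 138. ] [603.6 210.4 128. ]
scene [336.4 250.6] 13 [331.9 303.1] [651.7 196.  138. ] [646.4 190.3 128. ]
side [306.5 149. ] 8 [332.5  95. ] [609.3 216.8 138. ] [613.3 237.  128. ]
side [271.8 153.4] 5 [159. 117.] [514.  215.3 138. ] [516.4 235.5 128. ]
side [322.6 154.9] 11 [413.2 124.5] [643.  170.7 138. ] [647.7 190.1 128. ]
side [274. 158.] 5 [170. 140.] [515.5 186.9 138. ] [517.9 206.6 128. ]
side [306.4 166.3] 7 [332.1 181.4] [588.1 119.2 138. ] [591.7 137.7 128. ]
side [292.1 175.3] 7 [260.7 226.4] [544.2  82.4 138. ] [547.1 100.2 128. ]
side [335.5 215. ] 10 [477.5 425. ] [ 601.5 -114.3  138. ] [605.4 -99.8 128. ]
```

View pics/d_scene.png

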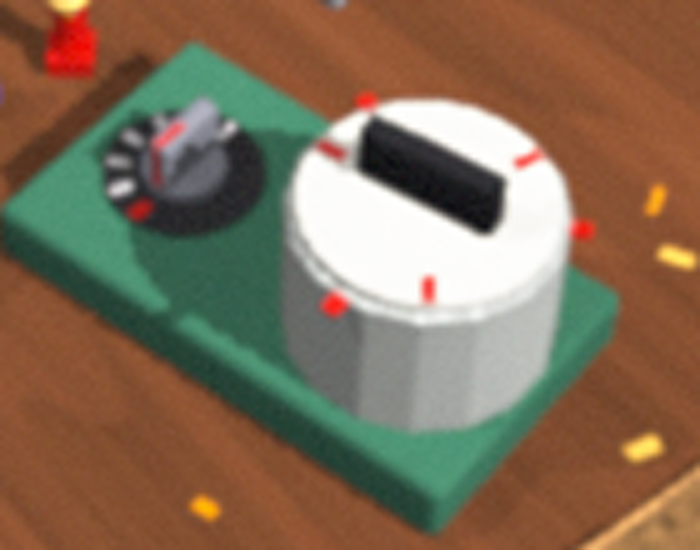

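View pics/d_side.png

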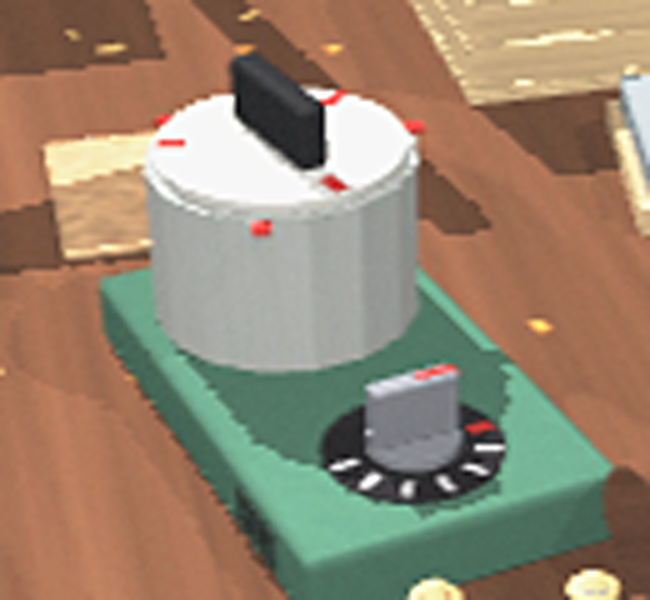

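>>> {"fn": "carry_out", "kwargs": {
  "plan": [
    [[0,0,0.0163],[-0.016,0.053,0],-1],
    [[0,0,0.0163],[-0.016,0.053,0],-1],
    [[0,0,0.0163],[-0.016,0.053,0],-1],
    [[0,0,0],[0,0,-0.2],-1],
    [[0,0,0],[0,0,-0.2],-1],
    [[0,0,0],[0,0,-0.15],-1],
    [[0,0,0],[0,0,0],-1],
    [[0,0,0],[0,0,0],-1]
  ]
}}

```text
time_s: 3.75
eef_pos: [568.9, 173.5, 199.6]
tool_rot: [3.104, 0.481, -0.007]
contact_force: [0.7, 0.3, 0.9]
gripper_width: 85.9
```

Run:
```python
from h import *
p=shot("wrist","e_wrist"); o=get_obs(); print(o["eef_pos"],o["tool_rot"],o["joint_pos"])
shot("side","e_side")
```

```text
[570.24899442 173.73710147 201.91552594] [ 3.10462289e+00  4.80528308e-01 -4.55050423e-05] [ 1.83274170e-01  2.30707550e-01  2.43022423e-01  1.58314022e+00
 -1.31627114e-06  1.44695087e+00]
```

View pics/e_wrist.png

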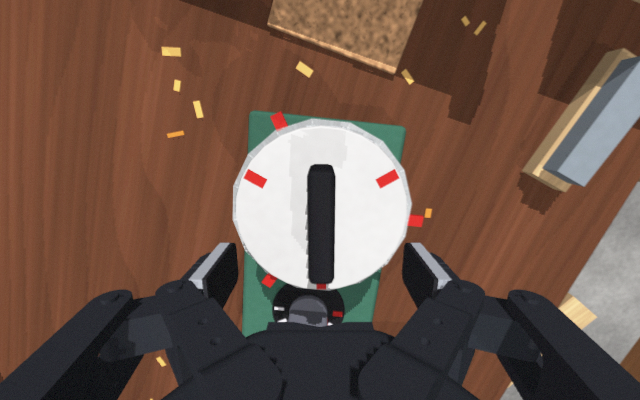

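>>> {"fn": "carry_out", "kwargs": {
  "plan": [
    [[0,0,0],[0,0,-0.15],-1],
    [[0,0,0],[0,0,-0.15],-1],
    [[0,0,0],[0,0,-0.065],-1],
    [[0,0,0],[0,0,0],-1],
    [[0,0,0],[0,0,0],1],
    [[0,0,0],[0,0,0],1],
    [[0,0,0],[0,0,0],1],
    [[0,0,0],[0,0,0],1],
    [[0,0,0],[0,0,0],1],
    [[0,0,0],[0,0,0],1],
    [[0,0,0],[0,0,0],1],
    [[0,0,0],[0,0,0],1]
  ]
}}

```text
time_s: 4.85
eef_pos: [570.8, 173.9, 147.7]
tool_rot: [-3.105, -0.481, -0.003]
contact_force: [-0.0, -0.1, 4.6]
gripper_width: 17.1
```

Run:
```python
from h import *
o=get_obs(); print(o)
```

```text
{'time_s': 4.85, 'joint_pos': array([ 1.83459328e-01,  2.29700390e-01,  1.34343604e-01,  1.47367471e+00,
       -2.15474636e-05,  1.44700068e+00]), 'qd': array([ 2.03476849e-03,  5.89941912e-04, -1.84770291e-03, -1.65791782e-03,
       -6.24919161e-05,  8.10803936e-04]), 'joint_torque': array([-1.22276426e-02, -3.83574772e+01,  3.02185786e+01, -3.65563016e-01,
        2.76793982e-02,  1.84331060e-03]), 'eef_pos': array([570.77739741, 173.94021078, 147.72166573]), 'tool_rot': array([-3.10456057e+00, -4.80733776e-01, -2.77193304e-03]), 'contact_force': array([-0.04245213, -0.05942141,  4.62448001]), 'moment': array([ 0.01356391,  0.25073653, -0.06136256]), 'gripper_width': 17.076933460557914}
```

>>> {"fn": "carry_out", "kwargs": {
  "plan": [
    [[0,0,0.007],[0,0,0],1],
    [[0,0,0.007],[0,0,0],1],
    [[0,0,0.007],[0,0,0],1],
    [[0,0,0.007],[0,0,0],1],
    [[0,0,0],[0,0,0],1]
  ]
}}

```text
time_s: 5.27
eef_pos: [571.0, 173.8, 147.6]
tool_rot: [3.05, 0.752, 0.003]
contact_force: [-0.0, 0.6, 5.2]
gripper_width: 17.0
```

Run:
```python
from h import *
o=get_obs(); print(o["moment"],o["contact_force"],R.from_rotvec(o["tool_rot"]).as_matrix()[:2,0])
p=shot("scene");crop(p,270,190,410,300,"f_scene",5)
```

```text
[-0.15441557  0.1874381   0.153954  ] [-0.03783983  0.63037862  5.19976137] [0.88529437 0.46502747]
```

View pics/f_scene.png

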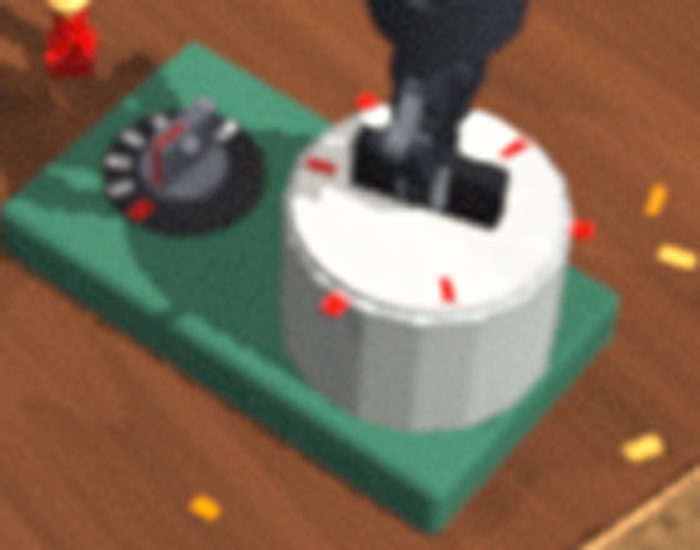

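>>> {"fn": "carry_out", "kwargs": {
  "plan": [
    [[0,0,0.0137],[0,0,0],1],
    [[0,0,0.0137],[0,0,0],1],
    [[0,0,0.0137],[0,0,0],1],
    [[0,0,0.0137],[0,0,0],1],
    [[0,0,0.0137],[0,0,0],1],
    [[0,0,0.0137],[0,0,0],1],
    [[0,0,0],[0,0,0],1]
  ]
}}

```text
time_s: 5.9
eef_pos: [571.0, 173.8, 147.6]
tool_rot: [2.755, 1.508, 0.003]
contact_force: [0.5, 0.1, 5.2]
gripper_width: 16.8
```

Run:
```python
from h import *
o=get_obs(); print(o["moment"],o["contact_force"],R.from_rotvec(o["tool_rot"]).as_matrix()[:2,0])
```

```text
[-0.13336731  0.08705982  0.31585811] [0.50357379 0.05543964 5.18807906] [0.53912511 0.84222481]
```

Tool yaw 57.4°, free. About 44° remain.

>>> {"fn": "carry_out", "kwargs": {
  "plan": [
    [[0,0,0.0137],[0,0,0],1],
    [[0,0,0.0137],[0,0,0],1],
    [[0,0,0.0137],[0,0,0],1],
    [[0,0,0.0137],[0,0,0],1],
    [[0,0,0.0137],[0,0,0],1],
    [[0,0,0.0137],[0,0,0],1],
    [[0,0,0.0137],[0,0,0],1],
    [[0,0,0.01],[0,0,0],1],
    [[0,0,0],[0,0,0],1]
  ]
}}

```text
time_s: 6.65
eef_pos: [570.9, 173.7, 147.7]
tool_rot: [2.113, 2.323, 0.002]
contact_force: [0.2, -0.9, 5.9]
gripper_width: 17.2
```

Run:
```python
from h import *
o=get_obs(); m=R.from_rotvec(o["tool_rot"]).as_matrix()[:2,0];print(o["moment"],o["contact_force"],np.degrees(np.arctan2(m[1],m[0])))
p=shot("scene");crop(p,270,190,410,300,"g_scene",5)
p=shot("wrist","g_wrist");
```

```text
[-0.13421773  0.17520433  0.20010124] [ 0.16011382 -0.85355743  5.92616528] 95.43357296021091
```

View pics/g_scene.png

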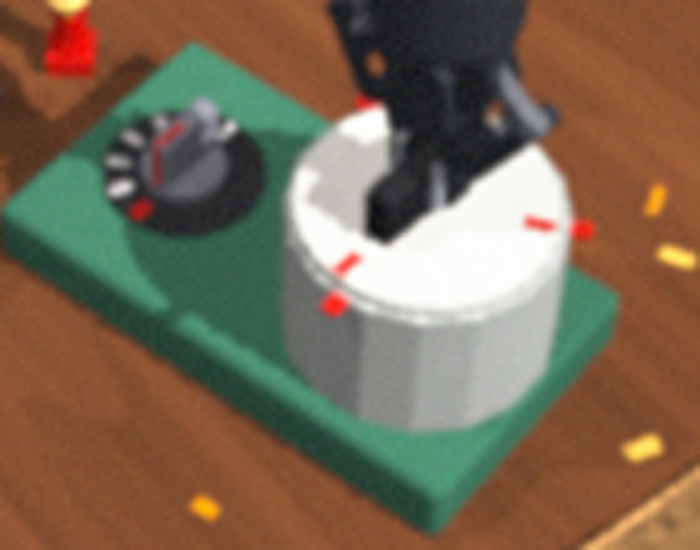

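View pics/g_wrist.png

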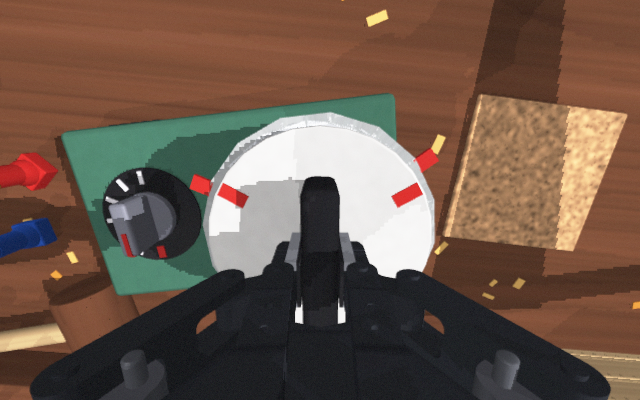

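>>> {"fn": "carry_out", "kwargs": {
  "plan": [
    [[0,0,0.006],[0,0,0],1],
    [[0,0,0.006],[0,0,0],1],
    [[0,0,0.005],[0,0,0],1],
    [[0,0,0],[0,0,0],1],
    [[0,0,0],[0,0,0],1]
  ]
}}

```text
time_s: 7.17
eef_pos: [571.0, 173.8, 147.7]
tool_rot: [1.988, 2.431, 0.002]
contact_force: [-0.0, 0.4, 5.4]
gripper_width: 16.7
```

Run:
```python
from h import *
o=get_obs(); m=R.from_rotvec(o["tool_rot"]).as_matrix()[:2,0];print(o["moment"],o["contact_force"],np.degrees(np.arctan2(m[1],m[0])))
p=shot("wrist");crop(p,150,90,470,270,"h_wrist",2.5)
C=o["eef_pos"][:2]
for u,a in reds(p):
    for z in (138,128):
        d=onz(p,u,z)[:2]-C; print(u,a,z,np.hypot(*d),np.degrees(np.arctan2(d[1],d[0])))
```

```text
[-0.10694226  0.14978676  0.01494755] [-0.008294    0.35585155  5.41277713] 101.44534064469525
[ 25.06491003 140.20694087] 1556 138 170.6740524040339 -99.16118137759459
[ 25.06491003 140.20694087] 1556 128 180.33146667019494 -97.8267317153184
[204.90645161 171.85806452] 310 138 77.83224617586124 -112.0283917595928
[204.90645161 171.85806452] 310 128 80.50323372404604 -109.37676623026357
[433.37151703 170.48297214] 323 138 75.37233766725619 136.90342748533035
[433.37151703 170.48297214] 323 128 77.8809230091546 134.1638642709779
[232.63202247 194.72191011] 356 138 58.81582721326373 -109.08385388780025
[232.63202247 194.72191011] 356 128 60.462425017130904 -105.43242950778244
[406.97790055 194.76519337] 362 138 56.532342967680776 133.3604214734278
[406.97790055 194.76519337] 362 128 58.0721849647586 129.53604608153148
[119.80172414 225.39655172] 116 138 118.70173748773684 -84.04997710482128
[119.80172414 225.39655172] 116 128 126.11070491634878 -82.01079579619196
[153.67045455 235.53409091] 88 138 99.49693204420578 -81.44146699674947
[153.67045455 235.53409091] 88 128 105.85866928670765 -79.00193051552057
```

View pics/h_wrist.png

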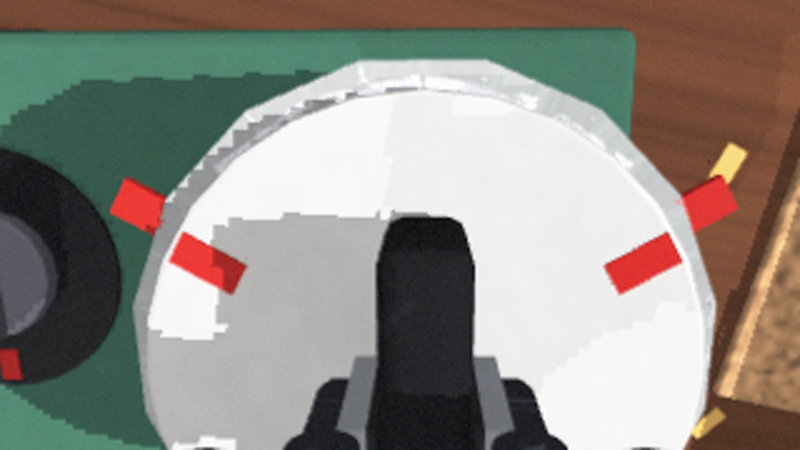

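>>> {"fn": "carry_out", "kwargs": {
  "plan": [
    [[0,0,0],[0,0,0.03],1],
    [[0,0,0],[0,0,0.03],1],
    [[0,0,0],[0,0,0],1]
  ]
}}

```text
time_s: 7.47
eef_pos: [570.0, 173.9, 155.3]
tool_rot: [-1.987, -2.432, 0.001]
contact_force: [0.3, 0.1, -1.7]
gripper_width: 17.2
```

Run:
```python
from h import *
np.set_printoptions(precision=1,suppress=True)
o=get_obs();print(o["moment"],o["contact_force"],o["eef_pos"])
for n in ("side","scene"):
    p=shot(n); im=p["img"].copy()
    hsv=cv2.cvtColor(p["img"],cv2.COLOR_RGB2HSV)
    b=(370,270,470,360) if n=="scene" else (225,130,305,200)
    crop(p,*b,"i_"+n,6)
    print(n,pts(p,"mat",.1),[(onz(p,u,0)) for u,s in pts(p,"mat",.1)])
```

```text
[-0. -0.  0.] [ 0.3  0.1 -1.7] [570.  173.9 155.3]
side [] []
scene [(array([418.6, 312.1]), 0.9)] [array([544.3, 392.1,   0. ])]
```

View pics/i_scene.png

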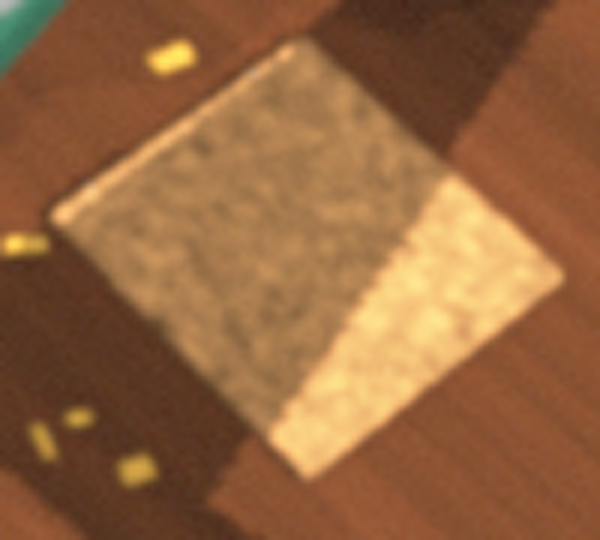

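>>> {"fn": "carry_out", "kwargs": {
  "plan": [
    [[0,0,0],[0,0,0.03],1],
    [[0,0,0],[0,0,0.06],1],
    [[0,0,0],[0,0,0.2],1],
    [[0,0,0],[0,0,0.1],1],
    [[0,0,0],[0,0,0],1]
  ]
}}

```text
time_s: 8.18
eef_pos: [572.8, 174.3, 220.1]
tool_rot: [1.983, 2.428, 0.012]
contact_force: [0.8, -0.6, -1.6]
gripper_width: 17.1
```

Run:
```python
from h import *
np.set_printoptions(precision=1,suppress=True)
o=get_obs();print(o["contact_force"],o["eef_pos"],o["gripper_width"])
p=shot("scene");crop(p,270,150,470,350,"j_scene",3)
q=[onz(p,np.array(u)/6+[370,270],6) for u in ((304,38),(563,277),(308,478),(55,214))]
print(q,np.mean(q,0))
p=shot("wrist","j_wrist"); print(pts(p,"mat",.1),[onz(p,u,0) for u,s in pts(p,"mat",.1)])
```

```text
[ 0.8 -0.6 -1.6] [572.8 174.3 220.1] 17.10034021996673
[array([464.6, 323.6,   6. ]), array([469.4, 471.7,   6. ]), array([616.9, 467.3,   6. ]), array([610.9, 319.5,   6. ])] [540.4 395.5   6. ]
[(array([486. , 182.6]), 0.69)] [array([535.6, 390.3,   0. ])]
```

View pics/j_scene.png

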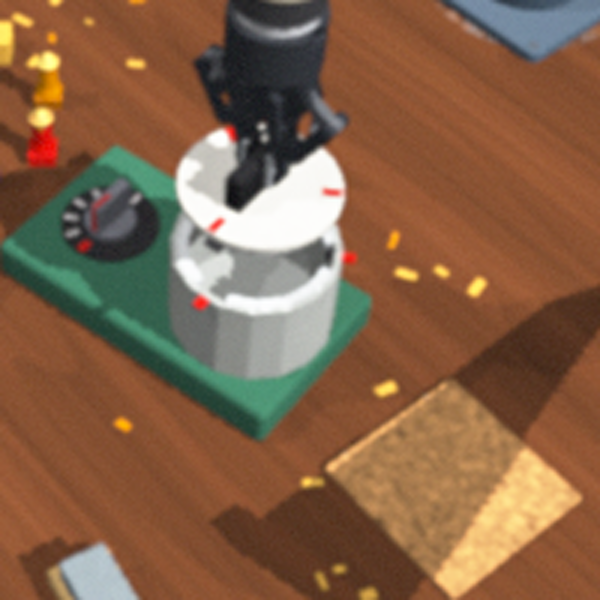

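View pics/j_wrist.png

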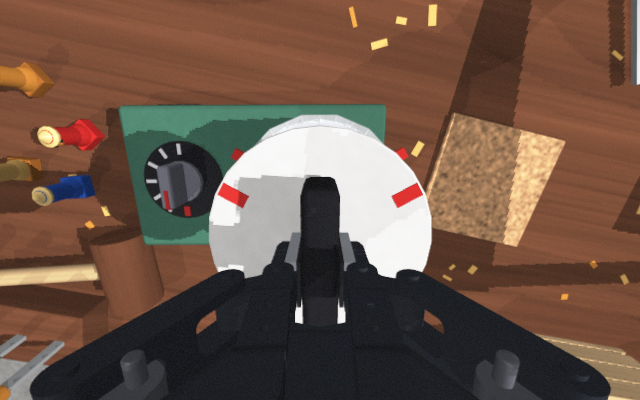

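Run:
```python
from h import *
np.set_printoptions(precision=1,suppress=True)
p=shot("wrist")
q=[onz(p,u,6) for u in ((455,113),(565,140),(517,246),(424,233))]
print(q,np.mean(q,0),get_obs()["eef_pos"])
```

```text
[array([457. , 315.6,   6. ]), array([460.2, 459. ,   6. ]), array([605.9, 455.3,   6. ]), array([613.1, 324.9,   6. ])] [534.1 388.7   6. ] [569.5 173.7 212.3]
```

>>> {"fn": "carry_out", "kwargs": {
  "plan": [
    [[0,0,0],[-0.026,0.15,0],1],
    [[0,0,0],[-0.026,0.19,0],1],
    [[0,0,0],[-0.026,0.19,0],1],
    [[0,0,0],[-0.026,0.19,0],1],
    [[0,0,0],[-0.026,0.19,0],1],
    [[0,0,0],[-0.026,0.19,0],1],
    [[0,0,0],[-0.026,0.19,0],1],
    [[0,0,0],[-0.026,0.176,0],1],
    [[0,0,0],[0,0,-0.2],1],
    [[0,0,0],[0,0,-0.2],1],
    [[0,0,0],[0,0,-0.2],1],
    [[0,0,0],[0,0,-0.2],1],
    [[0,0,0],[0,0,0],1],
    [[0,0,0],[0,0,0],1]
  ]
}}

```text
time_s: 9.6
eef_pos: [536.0, 392.0, 89.4]
tool_rot: [-1.985, -2.431, 0.014]
contact_force: [1.3, 0.5, -1.4]
gripper_width: 16.9
```

Run:
```python
from h import *
np.set_printoptions(precision=1,suppress=True)
o=get_obs();print(o["contact_force"],o["eef_pos"],o["gripper_width"])
p=shot("scene");crop(p,340,200,500,360,"k_scene",4)
p=shot("side");crop(p,190,80,390,230,"k_side",4)
```

```text
[ 1.3  0.5 -1.4] [536.  392.   89.4] 16.913518699323163
```

View pics/k_scene.png

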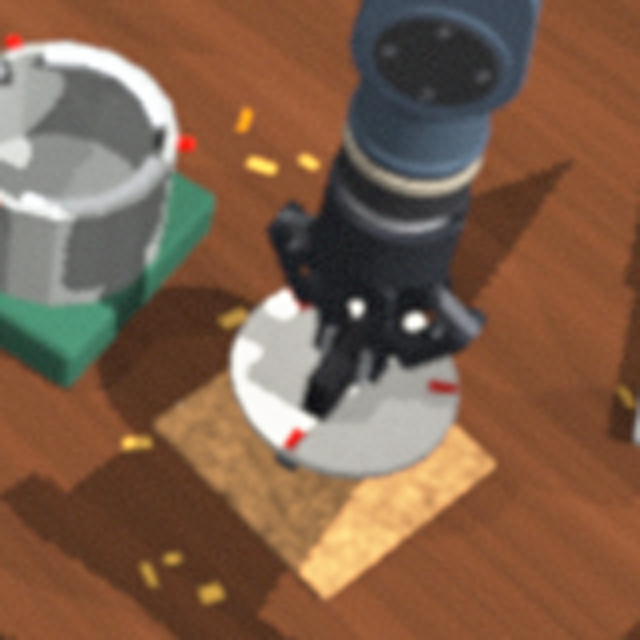

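View pics/k_side.png

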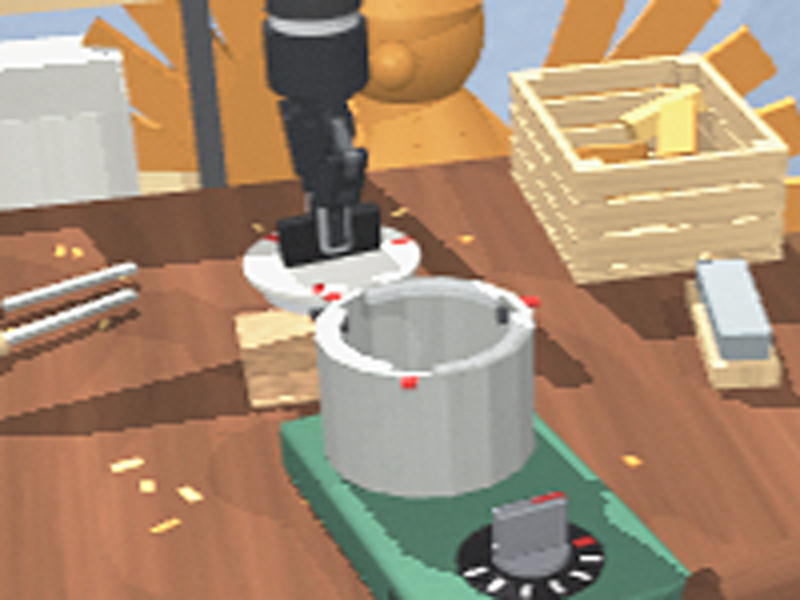

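>>> {"fn": "carry_out", "kwargs": {
  "plan": [
    [[0,0,0],[0,0,-0.12],1],
    [[0,0,0],[0,0,-0.12],1],
    [[0,0,0],[0,0,-0.05],1],
    [[0,0,0],[0,0,0],1],
    [[0,0,0],[0,0,0],1],
    [[0,0,0],[0,0,0],1]
  ]
}}

```text
time_s: 10.2
eef_pos: [540.5, 394.5, 53.0]
tool_rot: [1.987, 2.432, 0.005]
contact_force: [-0.8, 0.5, -3.0]
gripper_width: 16.7
```

Run:
```python
from h import *
np.set_printoptions(precision=1,suppress=True)
o=get_obs();print(o["contact_force"],o["eef_pos"],o["gripper_width"])
p=shot("scene");crop(p,340,200,500,360,"l_scene",4)
```

```text
[-0.8  0.5 -3. ] [540.5 394.5  53. ] 16.7156288810616
```

View pics/l_scene.png

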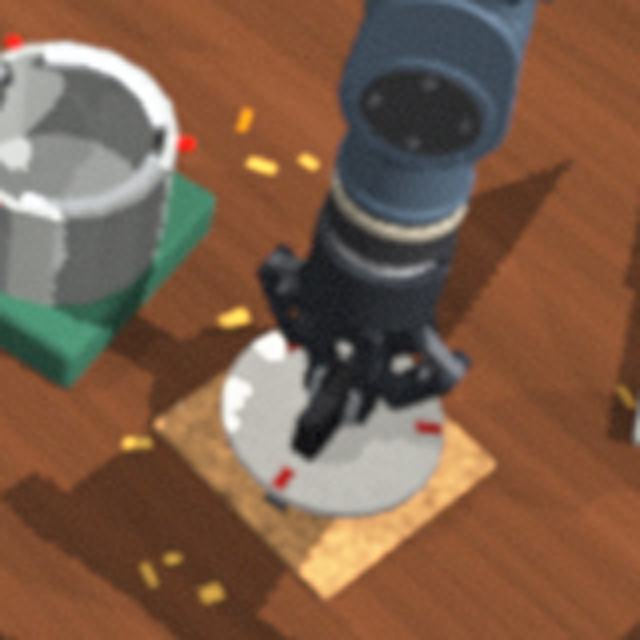

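>>> {"fn": "carry_out", "kwargs": {
  "plan": [
    [[0,0,0],[-0.013,-0.013,-0.02],1],
    [[0,0,0],[0,0,-0.01],1],
    [[0,0,0],[0,0,0],1],
    [[0,0,0],[0,0,0],1],
    [[0,0,0],[0,0,0],1]
  ]
}}

```text
time_s: 10.67
eef_pos: [537.1, 391.8, 46.0]
tool_rot: [-1.987, -2.433, 0.0]
contact_force: [0.4, -0.3, -3.2]
gripper_width: 17.4
```

Run:
```python
from h import *
np.set_printoptions(precision=2,suppress=True)
o=get_obs();print(o["contact_force"],o["eef_pos"],o["moment"],o["qd"])
```

```text
[ 0.41 -0.34 -3.22] [537.08 391.77  46.04] [-0.02  0.04 -0.01] [-0. -0.  0. -0. -0. -0.]
```

>>> {"fn": "carry_out", "kwargs": {
  "plan": [
    [[0,0,0],[0,0,-0.013],1],
    [[0,0,0],[0,0,-0.013],1],
    [[0,0,0],[0,0,-0.01],1],
    [[0,0,0],[0,0,0],1],
    [[0,0,0],[0,0,0],1],
    [[0,0,0],[0,0,0],1]
  ]
}}

```text
time_s: 11.17
eef_pos: [537.1, 391.7, 40.5]
tool_rot: [-1.987, -2.433, 0.0]
contact_force: [0.4, 0.0, -2.6]
gripper_width: 16.8
```

Run:
```python
from h import *
np.set_printoptions(precision=2,suppress=True)
o=get_obs();print(o["contact_force"],o["eef_pos"],o["moment"])
p=shot("scene");crop(p,340,200,500,360,"m_scene",4)
p=shot("wrist","m_wrist")
```

```text
[ 0.36  0.   -2.63] [537.1  391.75  40.54] [0.03 0.01 0.01]
```

View pics/m_scene.png

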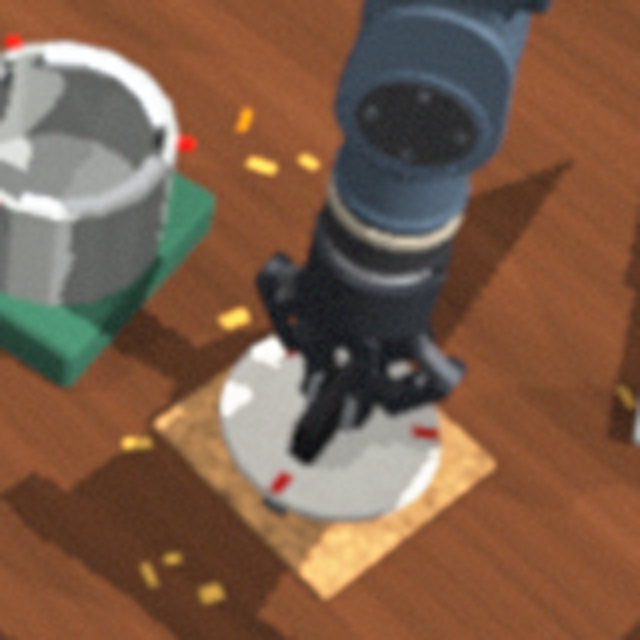

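View pics/m_wrist.png

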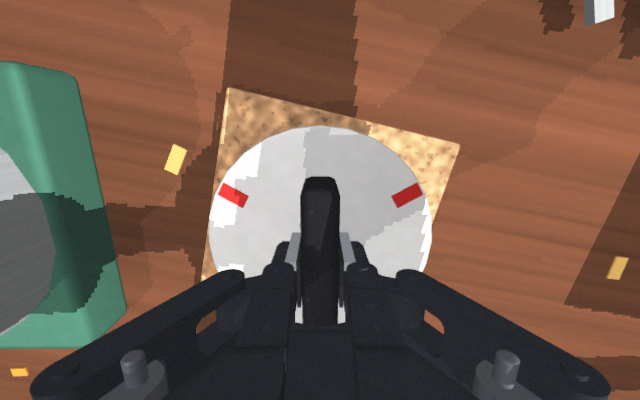

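Run:
```python
from h import *
np.set_printoptions(precision=1,suppress=True)
p=shot("wrist")
a,b=[onz(p,u,6)[:2] for u in ((228,88),(460,145))]
e=(b-a);print(a,b,np.hypot(*e)); e/=np.hypot(*e); n=np.array([e[1],-e[0]]); n=n if n[0]>0 else -n
print((a+b)/2+75*n)
p=shot("scene")
q=[onz(p,np.array(u)/4+[340,200],6) for u in ((152,424),(497,465),(326,599))]
print(q,(q[0]+q[1])/2)
```

```text
[461. 319.] [465.2 465.7] 146.8112885743091
[538.  390.2]
[array([613.9, 318.3,   6. ]), array([468.8, 472.5,   6. ]), array([616.7, 467.7,   6. ])] [541.3 395.4   6. ]
```

>>> {"fn": "carry_out", "kwargs": {
  "plan": [
    [[0,0,0],[0.013,0.007,-0.007],1],
    [[0,0,0],[0,0,-0.005],1],
    [[0,0,0],[0,0,0],1],
    [[0,0,0],[0,0,0],1]
  ]
}}

```text
time_s: 11.7
eef_pos: [539.6, 393.1, 39.7]
tool_rot: [1.987, 2.433, 0.002]
contact_force: [0.4, -0.1, 2.3]
gripper_width: 16.6
```

>>> {"fn": "carry_out", "kwargs": {
  "plan": [
    [[0,0,0],[0,0,0],-1],
    [[0,0,0],[0,0,0],-1],
    [[0,0,0],[0,0,0],-1],
    [[0,0,0],[0,0,0],-1],
    [[0,0,0],[0,0,0],-1],
    [[0,0,0],[0,0,0],-1],
    [[0,0,0],[0,0,0.05],-1],
    [[0,0,0],[0,0,0.1],-1],
    [[0,0,0],[0,0,0.2],-1],
    [[0,0,0],[0,0,0.25],-1],
    [[0,0,0],[0,0,0.25],-1],
    [[0,0,0],[0,0,0.25],-1],
    [[0,0,0],[0,0,0.25],-1],
    [[0,0,0],[0,0,0.25],-1],
    [[0,0,0],[0,0,0],-1]
  ]
}}

```text
time_s: 12.95
eef_pos: [541.4, 394.2, 290.8]
tool_rot: [1.983, 2.428, 0.026]
contact_force: [-0.8, 0.6, 1.0]
gripper_width: 85.4
```

Run:
```python
from h import *
np.set_printoptions(precision=1,suppress=True)
p=shot("wrist","n_wrist");o=get_obs();print(o["contact_force"],o["eef_pos"],o["joint_pos"])
p=shot("scene");crop(p,340,200,500,360,"n_scene",4)
```

```text
[-0.4 -0.   0.4] [541.1 394.  287. ] [0.5 0.5 0.7 1.8 0.  0.3]
```

View pics/n_scene.png

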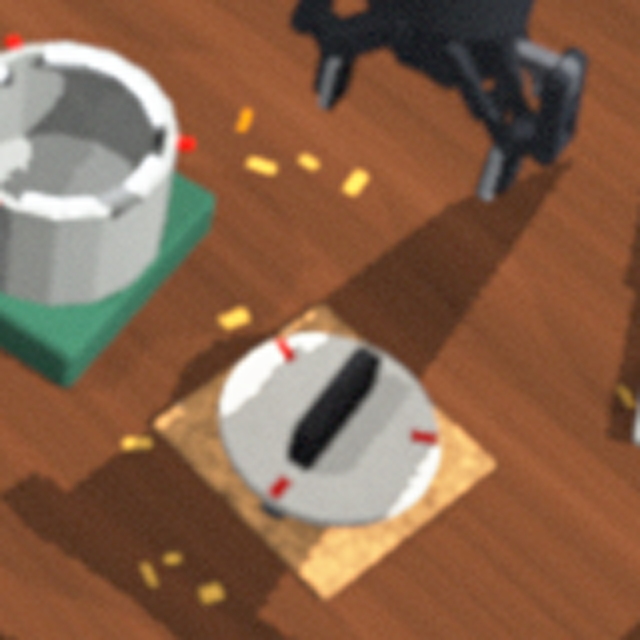

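View pics/n_wrist.png

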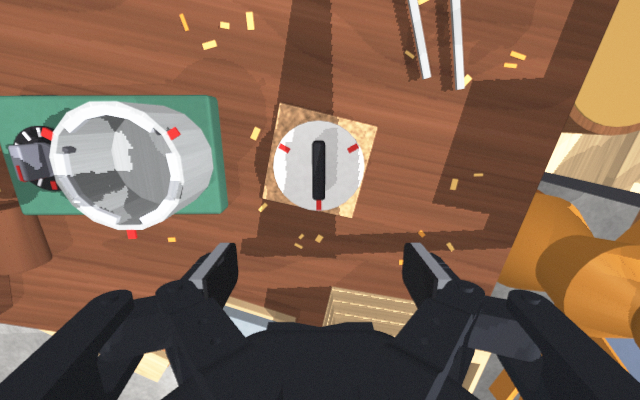

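>>> {"fn": "carry_out", "kwargs": {
  "plan": [
    [[0,0,-0.0148],[0.007,-0.24,0],-1],
    [[0,0,-0.0148],[0.007,-0.24,0],-1],
    [[0,0,-0.0148],[0.007,-0.24,0],-1],
    [[0,0,-0.0148],[0.007,-0.24,0],-1],
    [[0,0,-0.0148],[0.007,-0.24,0],-1],
    [[0,0,-0.0148],[0.007,-0.24,0],-1],
    [[0,0,-0.0148],[0.007,-0.24,0],-1],
    [[0,0,-0.0148],[0.007,-0.24,0],-1],
    [[0,0,-0.0148],[0.007,-0.24,0],-1],
    [[0,0,-0.0148],[0.007,-0.24,0],-1],
    [[0,0,-0.0148],[0.007,-0.24,0],-1],
    [[0,0,-0.0148],[0.007,-0.24,0],-1],
    [[0,0,-0.0148],[0.007,-0.24,0],-1],
    [[0,0,-0.0148],[0.007,-0.24,0],-1],
    [[0,0,-0.0148],[0.007,-0.24,0],-1],
    [[0,0,-0.0148],[0.007,-0.24,0],-1],
    [[0,0,-0.0148],[0.007,-0.24,0],-1],
    [[0,0,-0.0148],[0.007,-0.24,0],-1],
    [[0,0,-0.0148],[0.007,-0.24,0],-1],
    [[0,0,0],[0,0,0],-1]
  ]
}}

```text
time_s: 14.72
eef_pos: [557.3, -297.5, 274.1]
tool_rot: [3.141, -0.007, -0.009]
contact_force: [-1.6, 0.7, -1.0]
gripper_width: 85.6
```

```bash
cat >> h.py <<'E'
def figs(p,thr=0.3):
    for uv,s in pts(p,"figure1",thr):
        x,y=uv.astype(int); X=onz(p,uv,0); 
        b=proj(p,X+[0,0,40]).astype(int); f=proj(p,X+[0,0,8]).astype(int)
        g=lambda b: p["img"][max(b[1]-1,0):b[1]+2,max(b[0]-1,0):b[0]+2].reshape(-1,3).mean(0).astype(int) if 0<=b[0]<640 and 0<=b[1]<400 else None
        print(" fig",uv,round(s,2),X[:2],"body",g(b),"plinth",g(f))
E
python3 - <<'E'
from h import *
np.set_printoptions(precision=1,suppress=True)
o=get_obs();print(o["eef_pos"],o["tool_rot"],o["joint_pos"])
for n in ("wrist","scene","side"):
    p=shot(n,"o_"+n); print(n); figs(p)
    for t in ("can","offcut","oil_jar"): print(t,[(u,onz(p,u,0)[:2]) for u,s in pts(p,t)][:1])
    if n=="scene": crop(p,180,110,320,230,"o2_scene",5)
E
```

```text
[ 557.3 -297.5  274.1] [ 3.1 -0.  -0. ] [-0.6  0.4  0.6  1.8 -0.   1. ]
wrist
 fig [385.2  49.9] 0.93 [ 644.3 -135.1] body [251 246 189] plinth [ 38  71 151]
 fig [422.8 215.8] 0.89 [ 717.5 -372.6] body [237 234 209] plinth [ 58 117 239]
 fig [429.9 168.6] 0.79 [ 721.2 -297.5] body [226 139 104] plinth [243  60  58]
 fig [375.3 100.5] 0.75 [ 634.  -199.9] body [254 248 175] plinth [205 175 109]
 fig [293.5  91.7] 0.74 [ 518.2 -187.7] body [253 242 170] plinth [218 187 118]
 fig [261.8 226.6] 0.7 [ 461.2 -390.2] body [255 253 207] plinth [210 132  63]
 fig [340.7  41.4] 0.68 [ 583.7 -124.5] body [232 188 122] plinth [138  35  33]
can []
offcut [(array([372.4, 158.7]), array([ 633.7, -282.2]))]
oil_jar [(array([370.8, 160.5]), array([ 631.4, -284.9]))]
scene
 fig [253.7 198.3] 0.74 [ 642.2 -188.6] body [213 164  64] plinth [230 160  48]
 fig [264.  211.1] 0.72 [ 648.  -126.8] body [118 132 192] plinth [ 31 104 230]
 fig [211.1 189.7] 0.71 [ 723.  -300.3] body [235 192 101] plinth [222  14  10]
 fig [198.7 176.8] 0.69 [ 723.5 -373.3] body [125 113 127] plinth [ 25  90 204]
 fig [284.4 1
[... 354 characters left out ...]
7 -121.2] body [185  59  56] plinth [214  64  62]
 fig [356.6 268.6] 0.78 [ 644.9 -138.1] body [ 58 100 191] plinth [ 93 135 224]
 fig [311.2 288.4] 0.76 [ 530.7 -176.6] body [204 174 116] plinth [226 161  83]
 fig [299.6 369.4] 0.76 [ 464.4 -377.8] body [247 244 192] plinth [186 125  71]
 fig [362.5 285.7] 0.75 [ 640.3 -195.7] body [227 196 122] plinth [239 212 128]
 fig [431.9 341. ] 0.74 [ 719.9 -374.6] body [ 92 119 177] plinth [ 65 110 212]
 fig [415.9 312. ] 0.6 [ 720.7 -297. ] body [188  56  55] plinth [218  66  64]
can [(array([352.2, 364.8]), array([ 558.3, -390.9]))]
offcut [(array([323.6, 325.7]), array([ 530.9, -287.2]))]
oil_jar [(array([371.5, 314.1]), array([ 632.1, -280.7]))]
```

View pics/o_wrist.png

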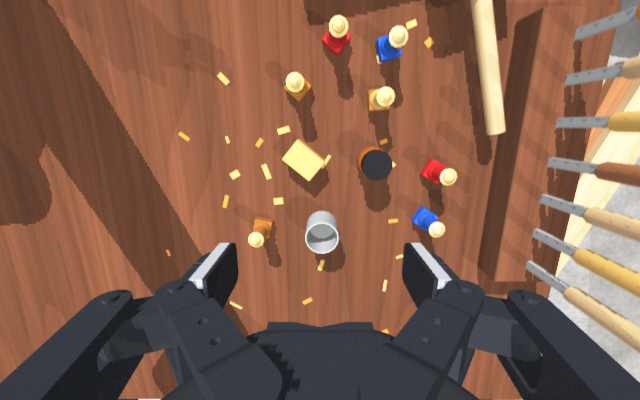

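View pics/o_side.png

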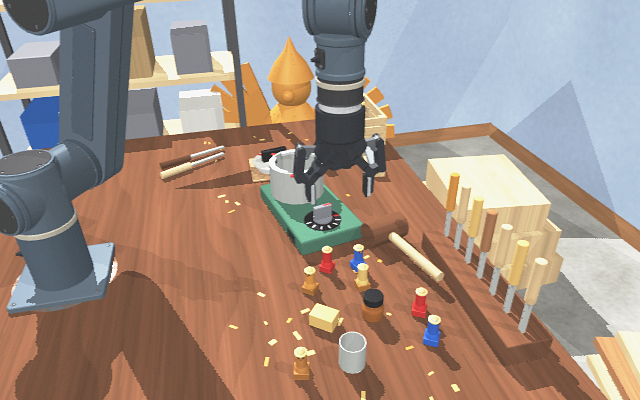

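Run:
```python
from h import *
np.set_printoptions(precision=1,suppress=True)
p=shot("wrist");o=get_obs();print(o["eef_pos"],o["tool_rot"]); figs(p)
```

```text
[ 559.1 -291.   279. ] [3.1 0.  0. ]
 fig [418.  219.9] 0.91 [ 717.  -373.3] body [211 211 204] plinth [ 61 121 243]
 fig [295.5  98.4] 0.86 [ 522.7 -189.9] body [241 215 136] plinth [236 206 128]
 fig [383.   59.4] 0.86 [ 645.  -138.3] body [253 246 178] plinth [ 35  71 153]
 fig [428.1 173.6] 0.84 [ 725.  -297.9] body [254 245 206] plinth [229  54  52]
 fig [336.8  45.6] 0.68 [ 580.5 -121.5] body [238 216 140] plinth [239 217 139]
 fig [259.3 225.8] 0.58 [ 460.6 -384.9] body [246 218 160] plinth [239 159  76]
```

>>> {"fn": "carry_out", "kwargs": {
  "plan": [
    [[0,0,0],[-0.158,-0.147,0],-0.3],
    [[0,0,0],[-0.158,-0.147,0],-0.3],
    [[0,0,0],[-0.158,-0.147,0],-0.3],
    [[0,0,0],[-0.158,-0.147,0],-0.3],
    [[0,0,0],[0,0,-0.24],-0.3],
    [[0,0,0],[0,0,-0.24],-0.3],
    [[0,0,0],[0,0,-0.24],-0.3],
    [[0,0,0],[0,0,-0.24],-0.3],
    [[0,0,0],[0,0,-0.2],-0.3],
    [[0,0,0],[0,0,0],-0.3],
    [[0,0,0],[0,0,0],-0.3],
    [[0,0,0],[0,0,0],-0.3]
  ]
}}

```text
time_s: 16.57
eef_pos: [465.1, -380.2, 107.0]
tool_rot: [3.139, 0.008, 0.003]
contact_force: [0.2, 0.9, 0.8]
gripper_width: 55.3
```

Run:
```python
from h import *
np.set_printoptions(precision=1,suppress=True)
o=get_obs();print(o["eef_pos"],o["tool_rot"],o["gripper_width"])
for n in ("side","scene"):
    p=shot(n); figs(p,.3); u=proj(p,o["eef_pos"]); print(u)
    x,y=int(u[0]),int(u[1]); crop(p,max(x-50,0),max(y-50,0),x+50,min(y+60,400),"q_"+n,6)
p=shot("wrist","q_wrist"); print(pts(p,"figure1",.2))
```

```text
[ 465.1 -380.2  107. ] [3.1 0.  0. ] 55.31248181711465
 fig [361.8 286.7] 0.88 [ 637.9 -198.4] body [229 195 119] plinth [241 217 132]
 fig [419.7 312.6] 0.81 [ 727.5 -300.5] body [208  68  63] plinth [224  68  66]
 fig [328.9 269.3] 0.74 [ 583.4 -124.9] body [199  59  58] plinth [221  66  64]
 fig [432.4 338.2] 0.63 [ 723.8 -368.5] body [228 224 179] plinth [ 67 113 215]
 fig [355.8 268. ] 0.61 [ 643.6 -135.7] body [ 60 102 195] plinth [ 72 125 227]
 fig [298.5 367.6] 0.57 [ 463.3 -373.5] body [247 246 205] plinth [192 129  74]
[297.9 327.9]
 fig [264.3 208.4] 0.71 [ 641.1 -134.9] body [241 227 181] plinth [ 27  97 223]
 fig [206.2 187.9] 0.7 [ 730.6 -316.1] body [139 131 158] plinth [106  37  24]
 fig [288.3 204.8] 0.62 [ 577.2 -102.1] body [200  46  30] plinth [191  46  30]
 fig [252.8 196. ] 0.54 [ 638.8 -198.3] body [218 185  92] plinth [234 182  68]
 fig [268.1 142.1] 0.54 [ 457.  -373.9] body [154  91  46] plinth [211 127  34]
 fig [286.5 186. ] 0.53 [ 533.8 -168.7] body [207 127   0] plinth [180 106  10]
 fig [201.3 175.8] 0.43 [ 714.9 -372.2] body [185 180 179] plinth [ 27  98 222]
 fig [243.1 154.5] 0.39 [ 557.  -374.3] body [153 156 152] plinth [178 179 176]
[262.9 116.5]
[(array([619.8, 107.3]), 0.82), (array([590.8, 188.3]), 0.65), (array([315.4, 203.5]), 0.61)]
```

View pics/q_wrist.png

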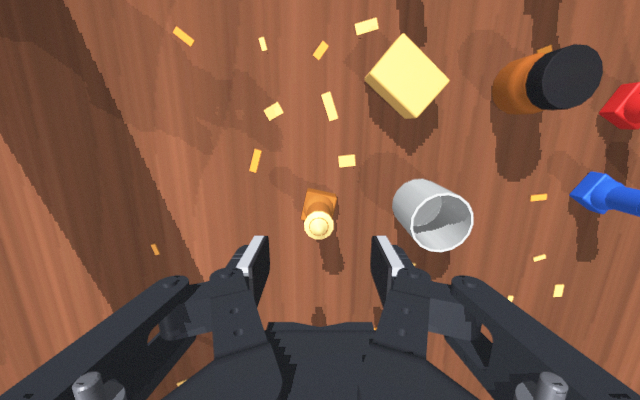

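View pics/q_side.png

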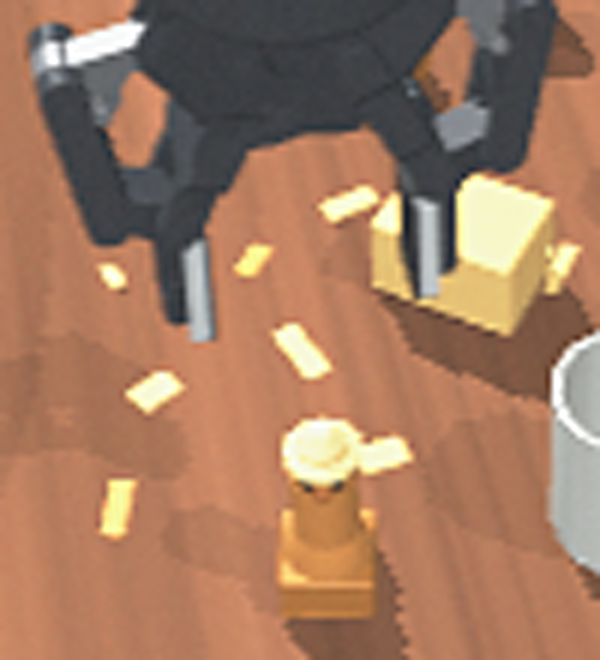

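```bash
cat >> h.py <<'E'
def tri(L):
    A=np.zeros((3,3));b=np.zeros(3)
    for p,uv in L:
        c,d=ray(p,uv);d=d/np.linalg.norm(d);M=np.eye(3)-np.outer(d,d);A+=M;b+=M@c
    return np.linalg.solve(A,b)
E
python3 - <<'E'
from h import *
np.set_printoptions(precision=1,suppress=True)
o=get_obs();print(o["eef_pos"])
s=shot("side");c=shot("scene");w=shot("wrist")
crop(c,250,110,310,160,"r_scene",10);crop(s,280,330,330,400,"r_side",8);crop(w,290,170,350,250,"r_wrist",7)
for z in (60,66): print(onz(s,(301.3,351),z),onz(w,(319,226),z))
E
```

```text
[ 465.3 -380.4  107.1]
[ 467.3 -389.    60. ] [ 463.2 -385.6   60. ]
[ 466.5 -394.1   66. ] [ 463.2 -383.3   66. ]
```

View pics/r_side.png

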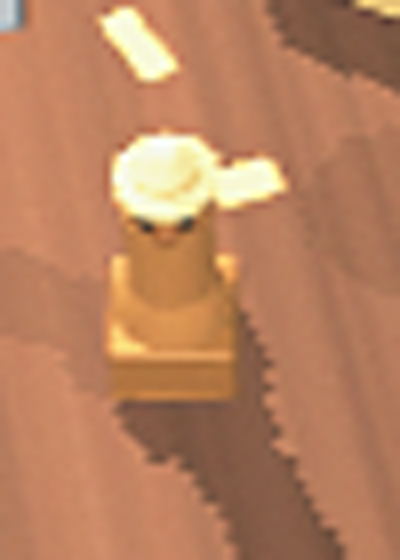

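View pics/r_wrist.png

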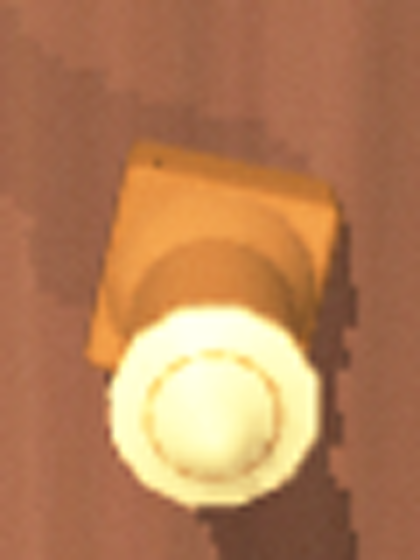

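View pics/r_scene.png

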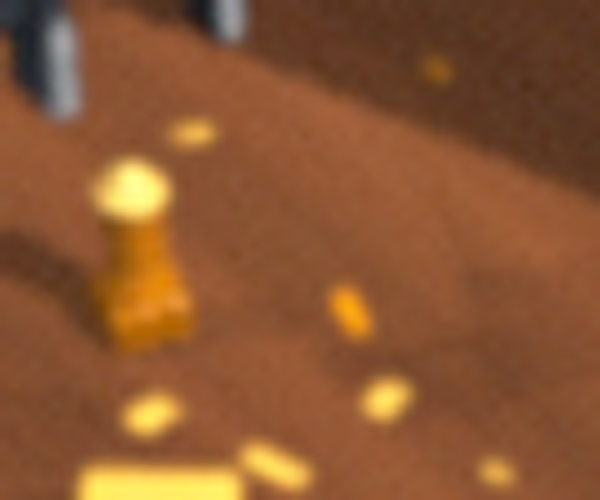

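Run:
```python
from h import *
np.set_printoptions(precision=1,suppress=True)
s=shot("side");c=shot("scene");w=shot("wrist")
S,C,W=(s,(300.6,352.3)),(c,(263.3,129.3)),(w,(320.6,227.9))
print(tri([S,C,W]),tri([S,C]),tri([S,W]))
for v in (S,C,W): print(onz(*v,56))
```

```text
[ 465.  -386.5   53. ] [ 465.9 -384.4   52.2] [ 465.  -387.9   55.9]
[ 466.2 -388.1   56. ]
[ 467.6 -380.2   56. ]
[ 463.9 -387.8   56. ]
```

>>> {"fn": "carry_out", "kwargs": {
  "plan": [
    [[0,0,0],[-0.003,-0.037,0],-0.3],
    [[0,0,0],[0,0,-0.2],-0.3],
    [[0,0,0],[0,0,-0.2],-0.3],
    [[0,0,0],[0,0,-0.15],-0.3],
    [[0,0,0],[0,0,0],-0.3],
    [[0,0,0],[0,0,0],-0.3],
    [[0,0,0],[0,0,0],1],
    [[0,0,0],[0,0,0],1],
    [[0,0,0],[0,0,0],1],
    [[0,0,0],[0,0,0],1],
    [[0,0,0],[0,0,0],1],
    [[0,0,0],[0,0,0],1]
  ]
}}

```text
time_s: 18.17
eef_pos: [465.3, -386.5, 25.2]
tool_rot: [3.138, 0.008, 0.006]
contact_force: [-0.1, -0.2, 6.5]
gripper_width: 18.4
```

Run:
```python
from h import *
np.set_printoptions(precision=1,suppress=True)
o=get_obs();print(o["eef_pos"],o["contact_force"],o["gripper_width"])
p=shot("side");crop(p,240,300,360,400,"s_side",6)
p=shot("wrist");crop(p,220,150,420,300,"s_wrist",4)
```

```text
[ 465.3 -386.5   25.2] [-0.1 -0.2  6.5] 18.386053381813838
```

View pics/s_side.png

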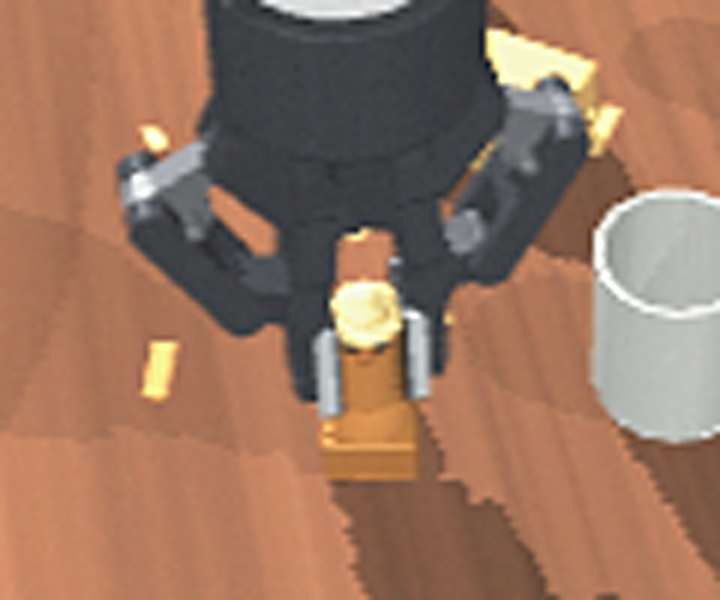

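View pics/s_wrist.png

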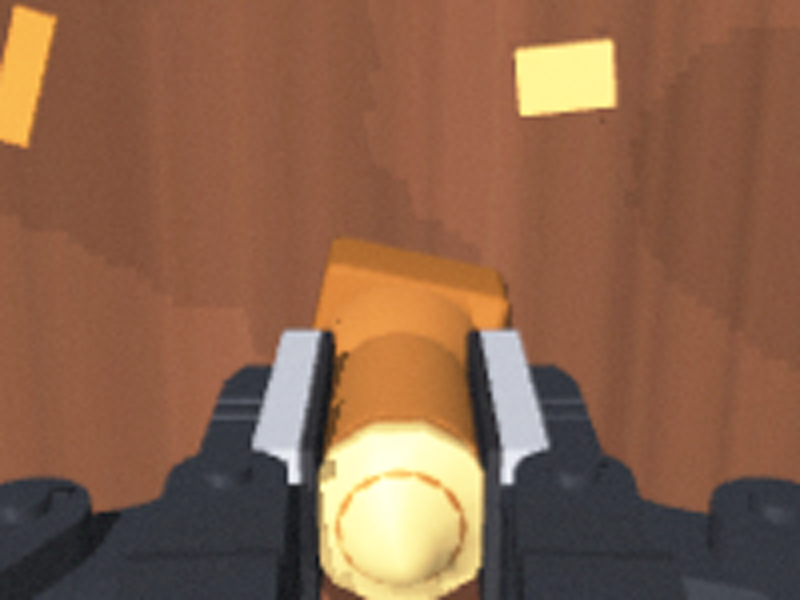

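>>> {"fn": "carry_out", "kwargs": {
  "plan": [
    [[0,0,0],[0,0,0.1],1],
    [[0,0,0],[0,0,0.2],1],
    [[0,0,0],[0,0,0.24],1],
    [[0,0,0],[0,0,0.24],1],
    [[0,0,0],[0,0,0.24],1],
    [[0,0,0],[0,0,0.18],1],
    [[0,0,0],[0,0,0],1]
  ]
}}

```text
time_s: 18.85
eef_pos: [466.2, -387.4, 211.1]
tool_rot: [3.132, 0.008, 0.015]
contact_force: [0.1, 0.4, 0.5]
gripper_width: 18.6
```

>>> {"fn": "carry_out", "kwargs": {
  "plan": [
    [[0,0,0],[0.05,0.15,0],1],
    [[0,0,0],[0.05,0.24,0],1],
    [[0,0,0],[0.05,0.24,0],1],
    [[0,0,0],[0.05,0.24,0],1],
    [[0,0,0],[0.05,0.24,0],1],
    [[0,0,0],[0.05,0.24,0],1],
    [[0,0,0],[0.05,0.24,0],1],
    [[0,0,0],[0.05,0.24,0],1],
    [[0,0,0],[0.05,0.24,0],1],
    [[0,0,0],[0.05,0.24,0],1],
    [[0,0,0],[0.05,0.24,0],1],
    [[0,0,0],[0.05,0.24,0],1],
    [[0,0,0],[0.05,0.24,0],1],
    [[0,0,0],[0.05,0.24,0],1],
    [[0,0,0],[0,0.2,0],1],
    [[0,0,0],[0,0.06,0],1],
    [[0,0,0],[0,0,0],1],
    [[0,0,0],[0,0,0],1],
    [[0,0,0],[0,0,0],1],
    [[0,0,0],[0,0,0],1]
  ]
}}

```text
time_s: 20.52
eef_pos: [568.8, 143.0, 202.4]
tool_rot: [3.141, 0.005, -0.0]
contact_force: [0.9, 0.1, 0.3]
gripper_width: 18.5
```

Run:
```python
from h import *
np.set_printoptions(precision=1,suppress=True)
o=get_obs();print(o["eef_pos"],o["contact_force"],o["gripper_width"])
p=shot("wrist","t_wrist")
p=shot("side");crop(p,220,80,400,230,"t_side",4)
```

```text
[568.8 143.  202.4] [0.9 0.1 0.3] 18.460126716767963
```

View pics/t_wrist.png

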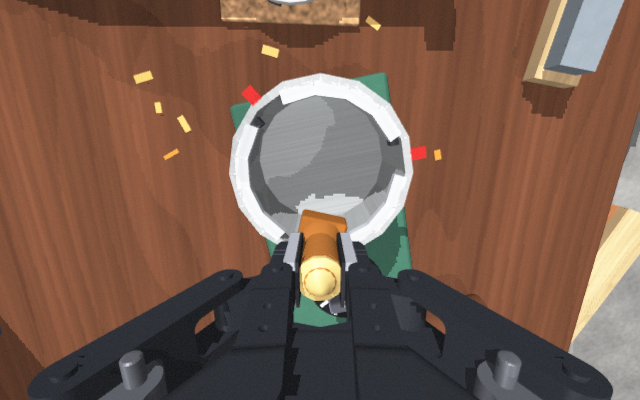

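View pics/t_side.png

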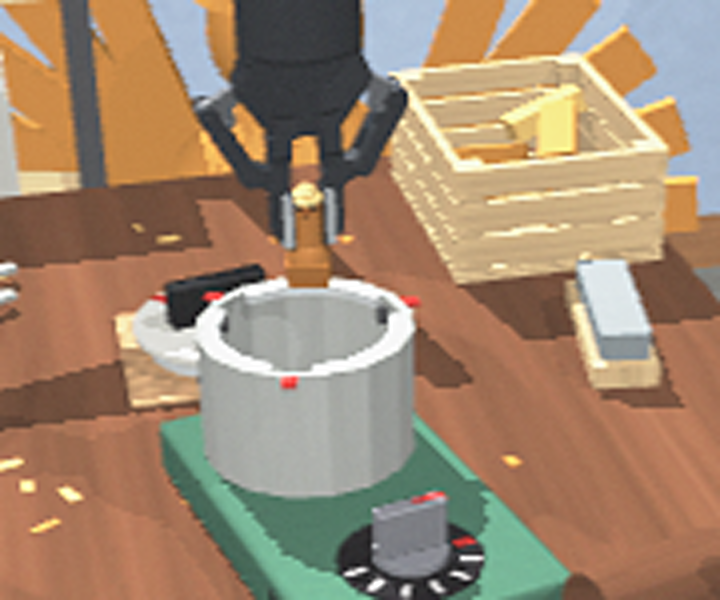

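>>> {"fn": "carry_out", "kwargs": {
  "plan": [
    [[0,0,0],[0.01,0.037,0],1],
    [[0,0,0],[0,0,-0.2],1],
    [[0,0,0],[0,0,-0.2],1],
    [[0,0,0],[0,0,-0.15],1],
    [[0,0,0],[0,0,-0.1],1],
    [[0,0,0],[0,0,-0.07],1],
    [[0,0,0],[0,0,0],1],
    [[0,0,0],[0,0,0],1]
  ]
}}

```text
time_s: 21.28
eef_pos: [570.2, 150.0, 94.3]
tool_rot: [3.142, 0.007, -0.001]
contact_force: [-0.4, -0.1, -0.6]
gripper_width: 18.1
```

Run:
```python
from h import *
np.set_printoptions(precision=1,suppress=True)
o=get_obs();print(o["eef_pos"],o["contact_force"],o["gripper_width"])
p=shot("wrist");crop(p,180,50,460,300,"u_wrist",2.5)
p=shot("side");crop(p,220,80,400,230,"u_side",4)
```

```text
[570.2 150.   94.3] [-0.4 -0.1 -0.6] 18.10176913103225
```

View pics/u_wrist.png

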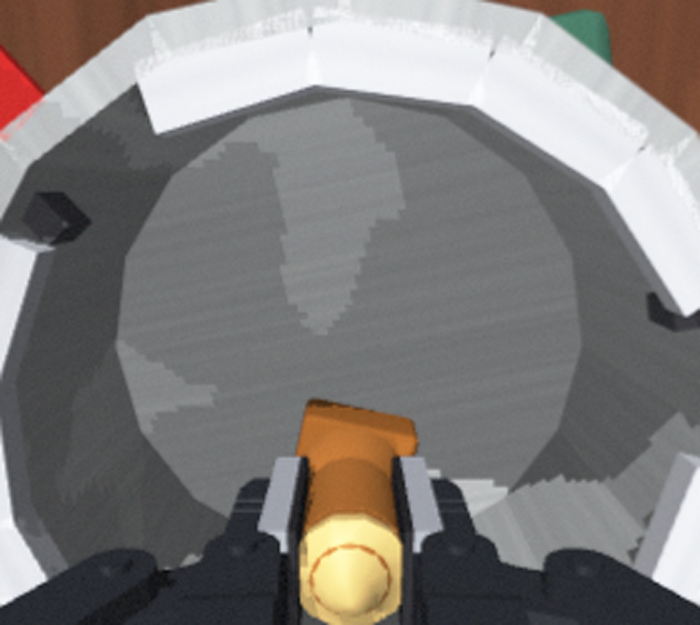

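View pics/u_side.png

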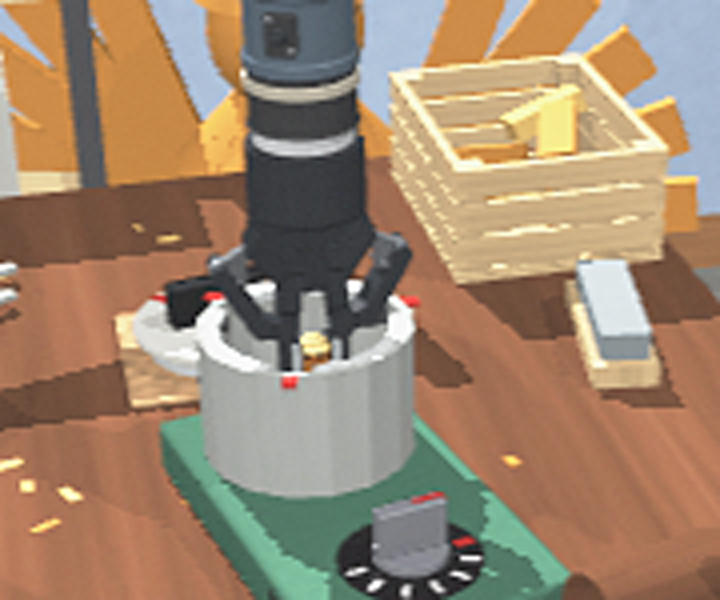

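>>> {"fn": "carry_out", "kwargs": {
  "plan": [
    [[0,0,0],[0,0.01,-0.05],1],
    [[0,0,0],[0,0,-0.05],1],
    [[0,0,0],[0,0,0],1],
    [[0,0,0],[0,0,0],1]
  ]
}}

```text
time_s: 21.72
eef_pos: [569.7, 151.6, 78.6]
tool_rot: [3.141, 0.008, -0.002]
contact_force: [-0.4, 1.4, -0.2]
gripper_width: 17.8
```

Go a little lower, then release narrowly.

>>> {"fn": "carry_out", "kwargs": {
  "plan": [
    [[0,0,0],[0,0,-0.03],1],
    [[0,0,0],[0,0,0],1],
    [[0,0,0],[0,0,0],1]
  ]
}}

```text
time_s: 21.97
eef_pos: [570.0, 151.6, 74.5]
tool_rot: [3.141, 0.008, -0.001]
contact_force: [0.9, -1.0, 0.0]
gripper_width: 17.6
```

>>> {"fn": "carry_out", "kwargs": {
  "plan": [
    [[0,0,0],[0,0,0],0.25],
    [[0,0,0],[0,0,0],0.25],
    [[0,0,0],[0,0,0],0.25],
    [[0,0,0],[0,0,0],0.25]
  ]
}}

```text
time_s: 22.3
eef_pos: [569.7, 155.0, 76.8]
tool_rot: [-3.135, -0.013, -0.0]
contact_force: [-5.2, 7.3, 4.3]
gripper_width: 32.4
```

Run:
```python
from h import *
np.set_printoptions(precision=1,suppress=True)
o=get_obs();print(o["eef_pos"],o["contact_force"],o["gripper_width"])
p=shot("wrist");crop(p,180,50,460,300,"v_wrist",2.5)
```

```text
[569.7 155.   76.8] [-5.2  7.3  4.3] 32.36413572366473
```

View pics/v_wrist.png

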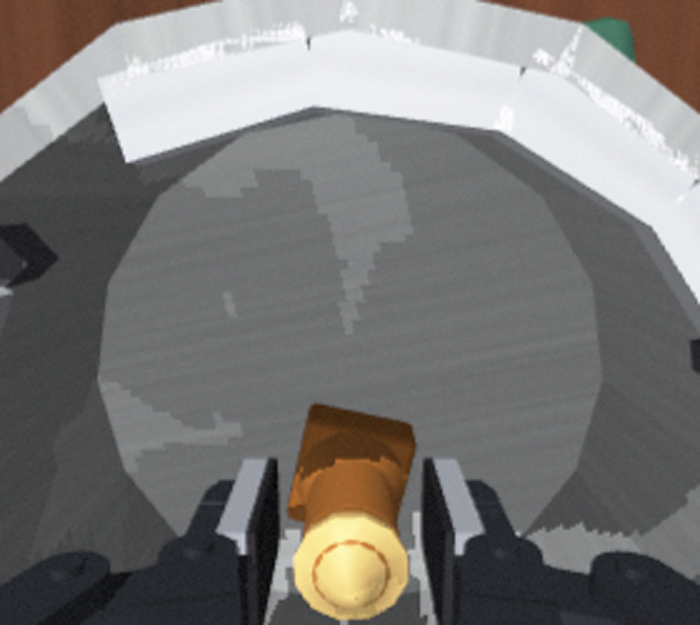

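>>> {"fn": "carry_out", "kwargs": {
  "plan": [
    [[0,0,0],[0,0.02,0.03],0.3],
    [[0,0,0],[0,0,0.06],0.3],
    [[0,0,0],[0,0,0.1],0.3],
    [[0,0,0],[0,0,0.2],0.3],
    [[0,0,0],[0,0,0.24],0.3],
    [[0,0,0],[0,0,0.24],0.3],
    [[0,0,0],[0,0,0.24],-0.3],
    [[0,0,0],[0,0,0.24],-0.3],
    [[0,0,0],[0,0,0],-0.3],
    [[0,0,0],[0,0,0],-0.3]
  ]
}}

```text
time_s: 23.18
eef_pos: [572.4, 154.5, 282.2]
tool_rot: [-3.141, -0.007, -0.014]
contact_force: [-0.6, -0.0, -0.5]
gripper_width: 55.4
```

Run:
```python
from h import *
np.set_printoptions(precision=1,suppress=True)
o=get_obs();print(o["eef_pos"],o["contact_force"],o["gripper_width"])
p=shot("wrist","w_wrist")
for n in ("side","scene"):
    p=shot(n); print(n); figs(p)
    crop(p,*((220,220,480,400) if n=="side" else (180,110,400,290)),"w_"+n,3)
```

```text
[572.4 154.5 282.2] [-0.6 -0.  -0.5] 55.42894889580176
side
 fig [362.3 289.9] 0.9 [ 635.9 -208.3] body [218 179 109] plinth [168 110  60]
 fig [324.2 266.8] 0.85 [ 575.3 -113.7] body [221 171 128] plinth [211  62  60]
 fig [352.2 272.4] 0.82 [ 631.4 -148.2] body [147 113 121] plinth [132 109 100]
 fig [308.9 287.5] 0.78 [ 526.6 -172.7] body [222 209 152] plinth [211 146  75]
 fig [416.9 313.2] 0.66 [ 721.4 -300.6] body [183  55  54] plinth [213  68  66]
 fig [431.6 341.4] 0.59 [ 719.1 -375.4] body [ 52  92 180] plinth [ 61 104 202]
scene
 fig [286.4 203.2] 0.72 [ 577.7 -110.9] body [210  61  33] plinth [236  22  14]
 fig [252.  196.6] 0.66 [ 642.2 -197.8] body [123  92  41] plinth [218 166  63]
 fig [198.5 174.9] 0.59 [ 719.6 -381.1] body [158 134  87] plinth [ 17  55 125]
 fig [210.3 189. ] 0.58 [ 723.3 -304.2] body [253 234 132] plinth [207  12   6]
 fig [348.5 248.6] 0.55 [547.3 133.1] body [185 112  24] plinth [139  91  42]
 fig [284.6 186.2] 0.53 [ 539.  -171.7] body [161  98   4] plinth [182 111  20]
 fig [306.2 220.4] 0.49 [574.  -20.6] body [101 142 126] plinth [159 154 166]
 fig [265.7 209.8] 0.45 [ 641.1 -127.7] body [163 159 176] plinth [ 29 105 233]
```

View pics/w_wrist.png

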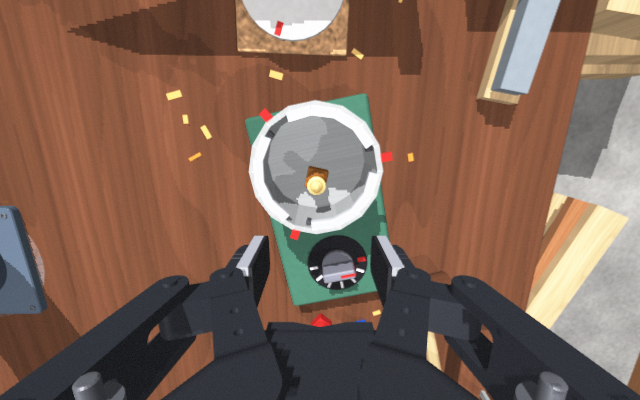

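View pics/w_scene.png

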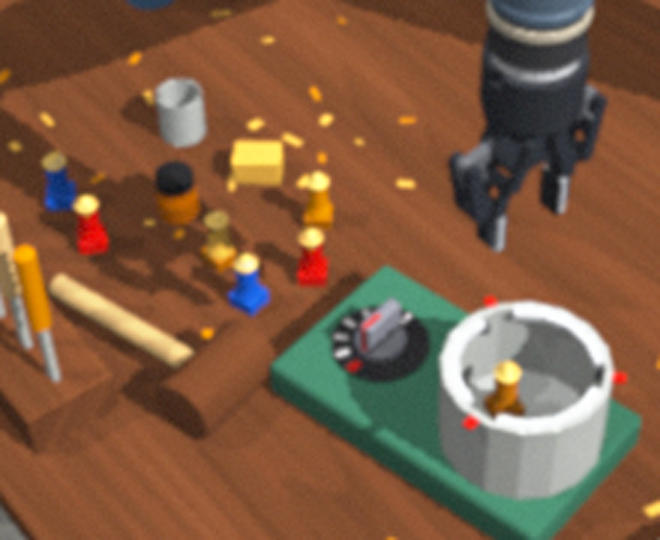

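View pics/w_side.png

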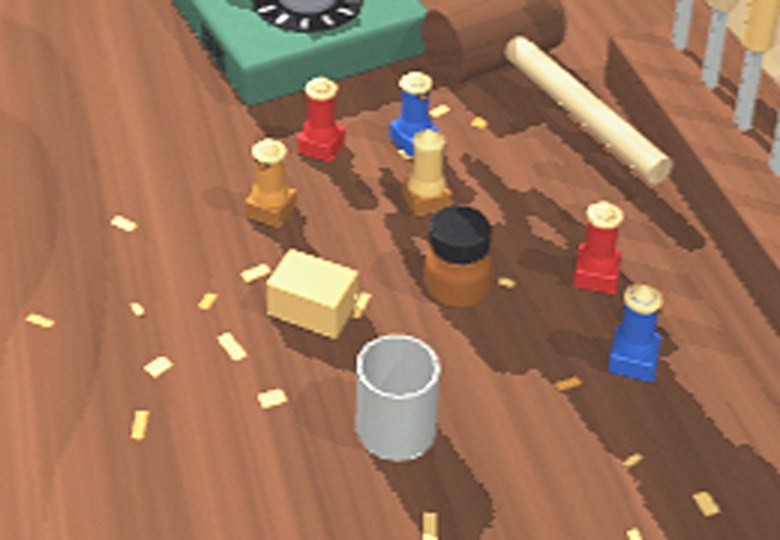

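>>> {"fn": "carry_out", "kwargs": {
  "plan": [
    [[0,0,0],[-0.029,-0.227,0],-0.3],
    [[0,0,0],[-0.029,-0.227,0],-0.3],
    [[0,0,0],[-0.029,-0.227,0],-0.3],
    [[0,0,0],[-0.029,-0.227,0],-0.3],
    [[0,0,0],[-0.029,-0.227,0],-0.3],
    [[0,0,0],[-0.029,-0.227,0],-0.3],
    [[0,0,0],[-0.029,-0.227,0],-0.3],
    [[0,0,0],[-0.029,-0.227,0],-0.3],
    [[0,0,0],[-0.029,-0.227,0],-0.3],
    [[0,0,0],[-0.029,-0.227,0],-0.3],
    [[0,0,0],[0,0,-0.233],-0.3],
    [[0,0,0],[0,0,-0.233],-0.3],
    [[0,0,0],[0,0,-0.233],-0.3],
    [[0,0,0],[0,0,-0.233],-0.3],
    [[0,0,0],[0,0,-0.2],-0.3],
    [[0,0,0],[0,0,0],-0.3],
    [[0,0,0],[0,0,0],-0.3],
    [[0,0,0],[0,0,0],-0.3],
    [[0,0,0],[0,0,0],-0.3]
  ]
}}

```text
time_s: 25.02
eef_pos: [528.6, -186.7, 110.6]
tool_rot: [3.139, 0.008, 0.007]
contact_force: [0.1, 0.4, 0.6]
gripper_width: 55.3
```

```bash
cat >> h.py <<'E'
def brim(p,guess,z=56,r=40,name=None):
    # pale crown blob nearest to guess (world xy)
    g=proj(p,[*guess,z]); hsv=cv2.cvtColor(p["img"],cv2.COLOR_RGB2HSV)
    m=((hsv[...,0]>18)&(hsv[...,0]<36)&(hsv[...,1]<150)&(hsv[...,1]>40)&(hsv[...,2]>190)).astype(np.uint8)
    n,l,s,c=cv2.connectedComponentsWithStats(m)
    out=[(np.hypot(*(c[i]-g)),c[i],s[i]) for i in range(1,n) if s[i,4]>60 and np.hypot(*(c[i]-g))<r]
    for d,cc,ss in sorted(out,key=lambda t:t[0])[:3]:
        bb=np.array([ss[0]+ss[2]/2,ss[1]+ss[3]/2]); print("brim",cc,ss,onz(p,cc,z)[:2],"bbox",onz(p,bb,z)[:2])
E
python3 - <<'E'
from h import *
np.set_printoptions(precision=1,suppress=True)
o=get_obs();print(o["eef_pos"],o["contact_force"],o["gripper_width"])
p=shot("wrist","x_wrist"); brim(p,(528,-187),r=80)
E
```

```text
[ 528.6 -186.7  110.6] [0.1 0.4 0.6] 55.310749102461905
brim [316.2 210.5] [302 195  29  30 593] [ 525.1 -183.5] bbox [ 525.3 -183.1]
brim [292.8 247.8] [284 243  19  11 140] [ 507.  -213.9] bbox [ 507.6 -214.5]
brim [322.6 294.8] [ 292  261   69   65 2378] [ 530.5 -255.6] bbox [ 533.6 -254.3]
```

View pics/x_wrist.png

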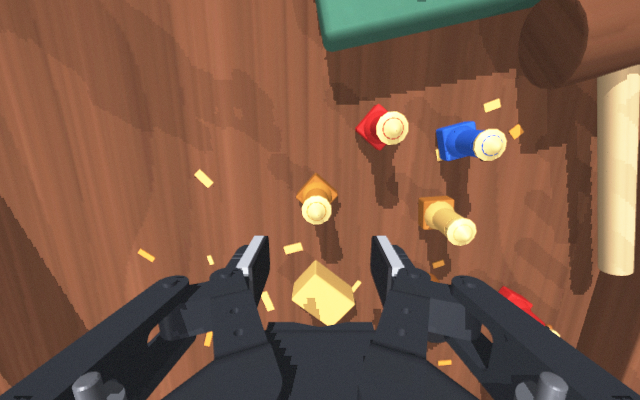

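>>> {"fn": "carry_out", "kwargs": {
  "plan": [
    [[0,0,0],[-0.017,0.027,0],-0.3],
    [[0,0,0],[0,0,-0.2],-0.3],
    [[0,0,0],[0,0,-0.2],-0.3],
    [[0,0,0],[0,0,-0.165],-0.3],
    [[0,0,0],[0,0,0],-0.3],
    [[0,0,0],[0,0,0],-0.3],
    [[0,0,0],[0,0,0],1],
    [[0,0,0],[0,0,0],1],
    [[0,0,0],[0,0,0],1],
    [[0,0,0],[0,0,0],1],
    [[0,0,0],[0,0,0],1],
    [[0,0,0],[0,0,0],1]
  ]
}}

```text
time_s: 26.07
eef_pos: [526.5, -182.9, 25.8]
tool_rot: [3.139, 0.008, 0.008]
contact_force: [-0.6, 0.6, 6.2]
gripper_width: 18.7
```

Run:
```python
from h import *
np.set_printoptions(precision=1,suppress=True)
o=get_obs();print(o["eef_pos"],o["contact_force"],o["gripper_width"])
p=shot("wrist");crop(p,220,150,420,300,"y_wrist",4)
```

```text
[ 526.5 -182.9   25.8] [-0.6  0.6  6.2] 18.66400957047977
```

View pics/y_wrist.png

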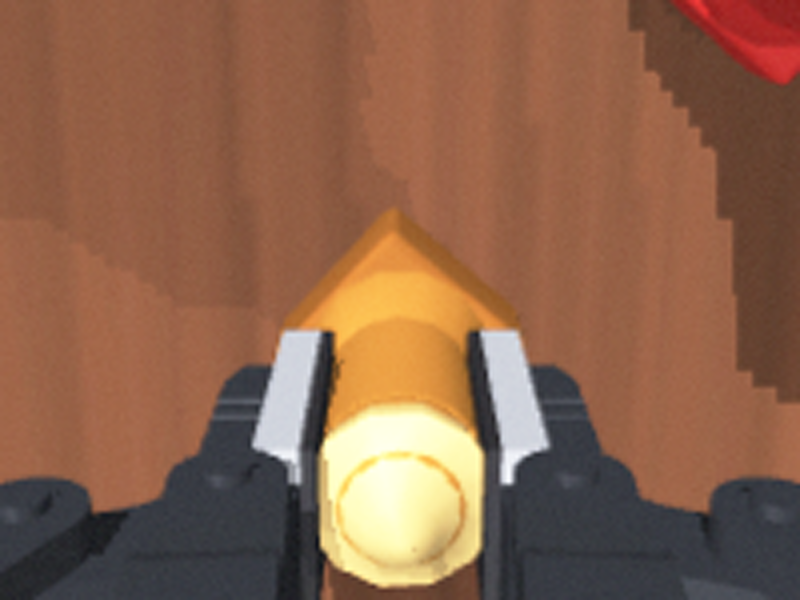

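>>> {"fn": "carry_out", "kwargs": {
  "plan": [
    [[0,0,0],[0,0,0.1],1],
    [[0,0,0],[0,0,0.2],1],
    [[0,0,0],[0,0,0.24],1],
    [[0,0,0],[0,0,0.24],1],
    [[0,0,0],[0,0,0.24],1],
    [[0,0,0],[0,0,0.18],1],
    [[0,0,0],[0,0,0],1]
  ]
}}

```text
time_s: 26.7
eef_pos: [527.6, -183.4, 211.4]
tool_rot: [3.135, 0.008, 0.019]
contact_force: [0.3, -0.2, 0.8]
gripper_width: 18.6
```

>>> {"fn": "carry_out", "kwargs": {
  "plan": [
    [[0,0,0.01389],[0.0122,0.205,0],1],
    [[0,0,0.01389],[0.0122,0.205,0],1],
    [[0,0,0.01389],[0.0122,0.205,0],1],
    [[0,0,0.01389],[0.0122,0.205,0],1],
    [[0,0,0.01389],[0.0122,0.205,0],1],
    [[0,0,0.01389],[0.0122,0.205,0],1],
    [[0,0,0.01389],[0.0122,0.205,0],1],
    [[0,0,0.01389],[0.0122,0.205,0],1],
    [[0,0,0.01389],[0.0122,0.205,0],1],
    [[0,0,0.01389],[0.0122,0.205,0],1],
    [[0,0,0.01389],[0.0122,0.205,0],1],
    [[0,0,0.01389],[0.0122,0.205,0],1],
    [[0,0,0],[0,0,0],1],
    [[0,0,0],[0,0,0],1],
    [[0,0,0],[0,0,0],1],
    [[0,0,0],[0,0,0],1]
  ]
}}

```text
time_s: 28.03
eef_pos: [546.2, 186.1, 202.7]
tool_rot: [2.718, 1.575, -0.001]
contact_force: [0.8, -0.3, -0.4]
gripper_width: 18.1
```

Run:
```python
from h import *
np.set_printoptions(precision=1,suppress=True)
o=get_obs();m=R.from_rotvec(o["tool_rot"]).as_matrix()[:2,0];print(o["eef_pos"],o["contact_force"],o["gripper_width"],np.degrees(np.arctan2(m[1],m[0])))
p=shot("wrist","z_wrist"); 
for n in ("scene","side"):
    q=shot(n); brim(q,(570,153),z=101,r=30)
    crop(q,*((300,160,410,290) if n=="scene" else (240,100,360,230)),"z_"+n,5)
```

```text
[546.2 186.1 202.7] [ 0.8 -0.3 -0.4] 18.096624979631013 60.19278879644152
```

View pics/z_wrist.png

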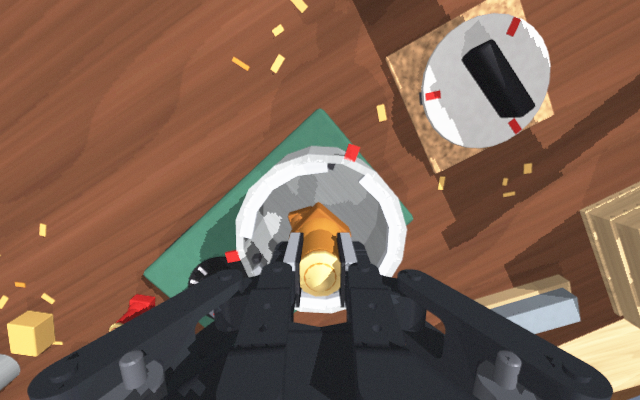

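View pics/z_scene.png

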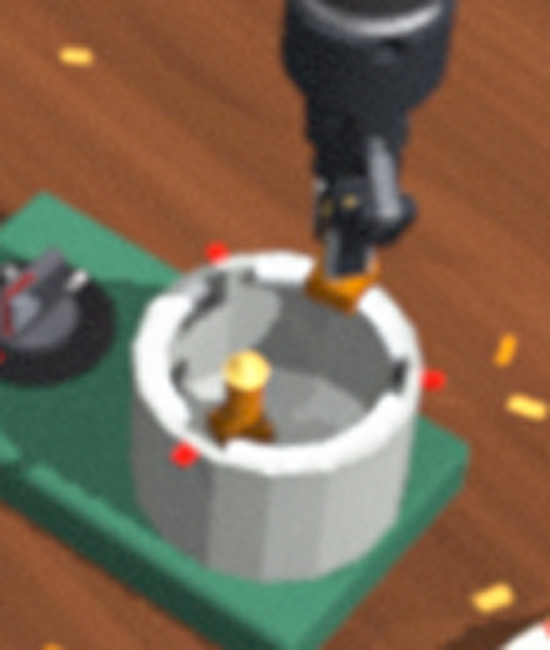

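>>> {"fn": "carry_out", "kwargs": {
  "plan": [
    [[0,0,0],[0.013,0,0],1],
    [[0,0,0],[0,0,-0.2],1],
    [[0,0,0],[0,0,-0.2],1],
    [[0,0,0],[0,0,-0.2],1],
    [[0,0,0],[0,0,-0.1],1],
    [[0,0,0],[0,0,-0.05],1],
    [[0,0,0],[0,0,0],1],
    [[0,0,0],[0,0,0],1],
    [[0,0,0],[0,0,0],1]
  ]
}}

```text
time_s: 28.93
eef_pos: [549.6, 187.3, 92.4]
tool_rot: [2.716, 1.577, 0.005]
contact_force: [-0.6, -0.0, -0.2]
gripper_width: 18.0
```

Run:
```python
from h import *
np.set_printoptions(precision=1,suppress=True)
o=get_obs();print(o["eef_pos"],o["contact_force"])
p=shot("wrist");crop(p,160,70,480,300,"aa_wrist",2.5)
```

```text
[549.6 187.3  92.4] [-0.6 -0.  -0.2]
```

View pics/aa_wrist.png

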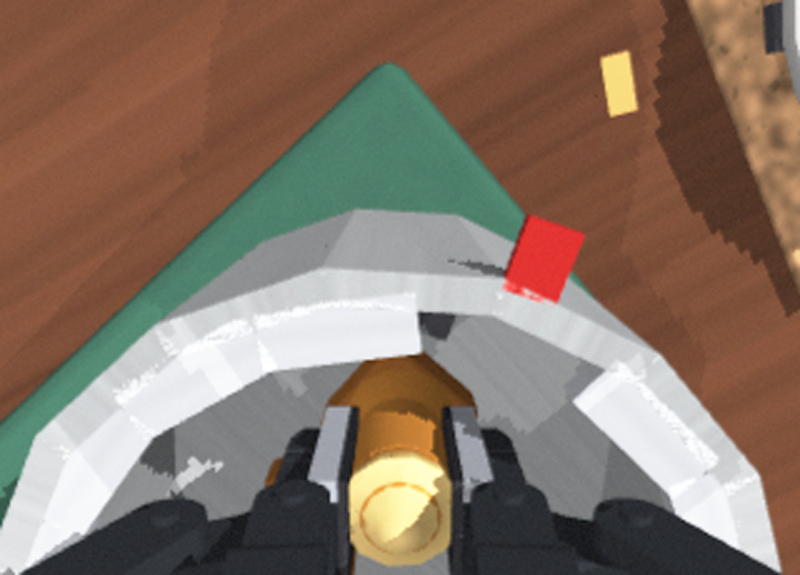

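>>> {"fn": "carry_out", "kwargs": {
  "plan": [
    [[0,0,0],[0.01,-0.007,-0.04],1],
    [[0,0,0],[0,0,-0.04],1],
    [[0,0,0],[0,0,0],1],
    [[0,0,0],[0,0,0],1],
    [[0,0,0],[0,0,0],0.35],
    [[0,0,0],[0,0,0],0.35],
    [[0,0,0],[0,0,0],0.35],
    [[0,0,0],[0,0,0],0.35]
  ]
}}

```text
time_s: 29.65
eef_pos: [551.0, 185.4, 79.4]
tool_rot: [2.715, 1.575, 0.003]
contact_force: [1.9, -4.2, 2.5]
gripper_width: 27.6
```

Run:
```python
from h import *
np.set_printoptions(precision=1,suppress=True)
o=get_obs();print(o["eef_pos"],o["contact_force"],o["gripper_width"])
p=shot("wrist");crop(p,160,70,480,300,"ab_wrist",2.5)
```

```text
[551.  185.4  79.4] [ 1.9 -4.2  2.5] 27.57206816563877
```

View pics/ab_wrist.png

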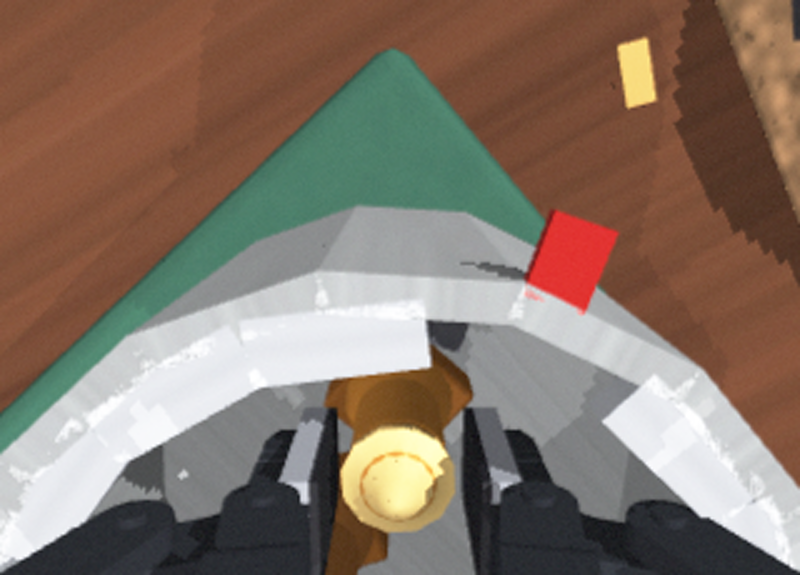

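Released, standing. Retract straight up.

>>> {"fn": "carry_out", "kwargs": {
  "plan": [
    [[0,0,0],[0,0,0.04],0.35],
    [[0,0,0],[0,0,0.06],0.35],
    [[0,0,0],[0,0,0.1],0.35],
    [[0,0,0],[0,0,0.2],0.35],
    [[0,0,0],[0,0,0.24],0.35],
    [[0,0,0],[0,0,0.24],0.35],
    [[0,0,0],[0,0,0.24],-0.3],
    [[0,0,0],[0,0,0.24],-0.3],
    [[0,0,0],[0,0,0],-0.3],
    [[0,0,0],[0,0,0],-0.3]
  ]
}}

```text
time_s: 30.53
eef_pos: [550.6, 187.5, 286.7]
tool_rot: [2.715, 1.579, 0.012]
contact_force: [0.4, 0.1, -0.6]
gripper_width: 55.3
```

Run:
```python
from h import *
np.set_printoptions(precision=1,suppress=True)
o=get_obs();print(o["eef_pos"],o["contact_force"],o["gripper_width"])
p=shot("wrist","ac_wrist")
for n in ("side","scene"):
    p=shot(n); print(n); figs(p,.4)
    crop(p,*((220,120,480,400) if n=="side" else (180,110,400,290)),"ac_"+n,2.7)
```

```text
[550.6 187.5 286.7] [ 0.4  0.1 -0.6] 55.25854500956548
side
 fig [356.4 267.6] 0.82 [ 645.5 -134.7] body [ 53  92 179] plinth [ 63 106 202]
 fig [417.5 312.9] 0.79 [ 722.8 -300.1] body [184  55  53] plinth [205  60  58]
 fig [429.8 340.7] 0.76 [ 716.5 -373.1] body [ 61  96 174] plinth [ 61 103 198]
 fig [326.6 268.5] 0.71 [ 579.  -120.9] body [190  70  61] plinth [213  63  61]
 fig [364.3 285.3] 0.53 [ 644.4 -195.6] body [216 181 112] plinth [232 199 121]
scene
 fig [363.2 250.1] 0.7 [519.3 162.3] body [245 223 119] plinth [185 161 138]
 fig [286.3 199.7] 0.67 [ 569.3 -122.7] body [251 226 127] plinth [230  16   9]
 fig [255.6 195.4] 0.64 [ 630.8 -195. ] body [136 107  51] plinth [146 109  43]
 fig [198.9 174.5] 0.61 [ 717.8 -381.9] body [184 156  99] plinth [ 25  80 184]
 fig [267.  210.1] 0.54 [ 638.8 -124.5] body [106  70  65] plinth [ 21  56 124]
 fig [346.5 247.3] 0.46 [548.6 126.3] body [163 112  42] plinth [146  86  17]
```

View pics/ac_wrist.png

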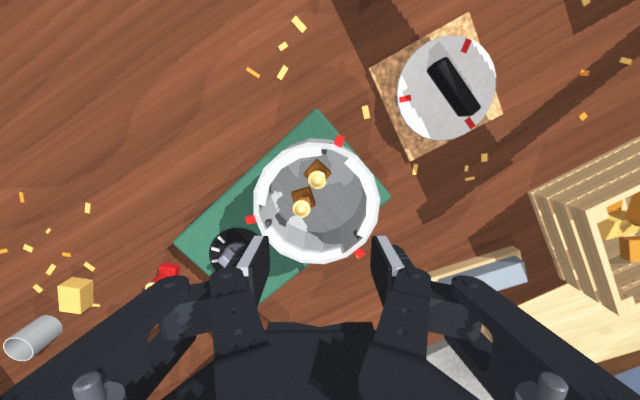

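View pics/ac_side.png

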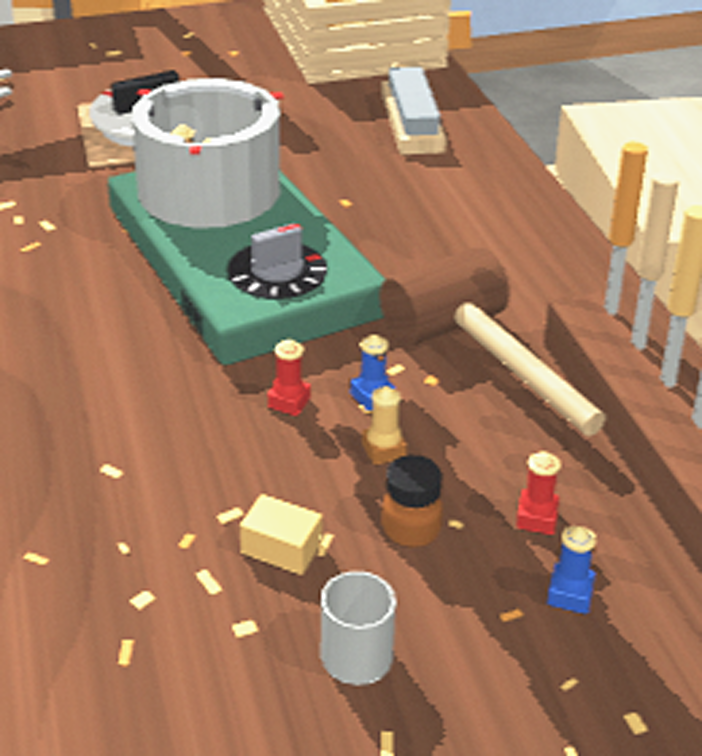

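>>> {"fn": "carry_out", "kwargs": {
  "plan": [
    [[0,0,-0.01389],[0.0486,-0.217,0],-0.3],
    [[0,0,-0.01389],[0.0486,-0.217,0],-0.3],
    [[0,0,-0.01389],[0.0486,-0.217,0],-0.3],
    [[0,0,-0.01389],[0.0486,-0.217,0],-0.3],
    [[0,0,-0.01389],[0.0486,-0.217,0],-0.3],
    [[0,0,-0.01389],[0.0486,-0.217,0],-0.3],
    [[0,0,-0.01389],[0.0486,-0.217,0],-0.3],
    [[0,0,-0.01389],[0.0486,-0.217,0],-0.3],
    [[0,0,-0.01389],[0.0486,-0.217,0],-0.3],
    [[0,0,-0.01389],[0.0486,-0.217,0],-0.3],
    [[0,0,-0.01389],[0.0486,-0.217,0],-0.3],
    [[0,0,-0.01389],[0.0486,-0.217,0],-0.3],
    [[0,0,0],[0,0,-0.233],-0.3],
    [[0,0,0],[0,0,-0.233],-0.3],
    [[0,0,0],[0,0,-0.233],-0.3],
    [[0,0,0],[0,0,-0.233],-0.3],
    [[0,0,0],[0,0,-0.23],-0.3],
    [[0,0,0],[0,0,0],-0.3],
    [[0,0,0],[0,0,0],-0.3],
    [[0,0,0],[0,0,0],-0.3]
  ]
}}

```text
time_s: 32.45
eef_pos: [637.6, -204.6, 109.4]
tool_rot: [3.141, 0.008, 0.002]
contact_force: [0.2, -1.4, 0.7]
gripper_width: 55.5
```

Run:
```python
from h import *
np.set_printoptions(precision=1,suppress=True)
o=get_obs();print(o["eef_pos"],o["contact_force"],o["gripper_width"],o["tool_rot"],o["joint_pos"])
p=shot("wrist","ad_wrist"); brim(p,(638,-203),r=80)
```

```text
[ 637.6 -204.6  109.4] [ 0.2 -1.4  0.7] 55.49792396371213 [3.1 0.  0. ] [-0.4  0.4  0.3  1.4  0.   1.2]
brim [318.8 203.2] [304 182  31  43 932] [ 635.9 -195.3] bbox [ 636.4 -195.5]
```

View pics/ad_wrist.png

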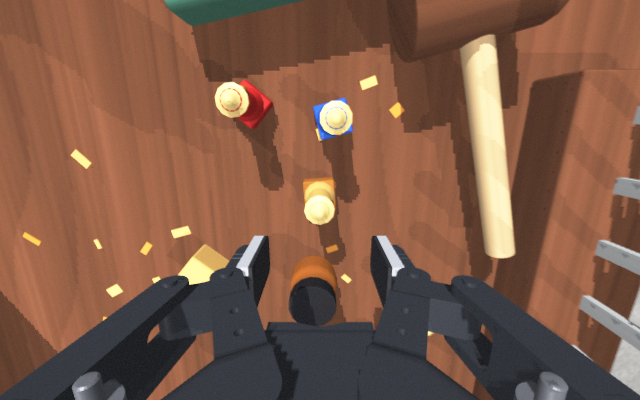

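Run:
```python
from h import *
np.set_printoptions(precision=1,suppress=True)
p=shot("wrist"); crop(p,290,165,350,235,"ae_wrist",8)
for v in (208,209.5,211): print(onz(p,(319.5,v),56))
s=shot("side"); crop(s,335,255,390,310,"ae_side",10)
```

```text
[ 637.9 -200.3   56. ]
[ 637.9 -201.4   56. ]
[ 637.9 -202.6   56. ]
```

View pics/ae_wrist.png

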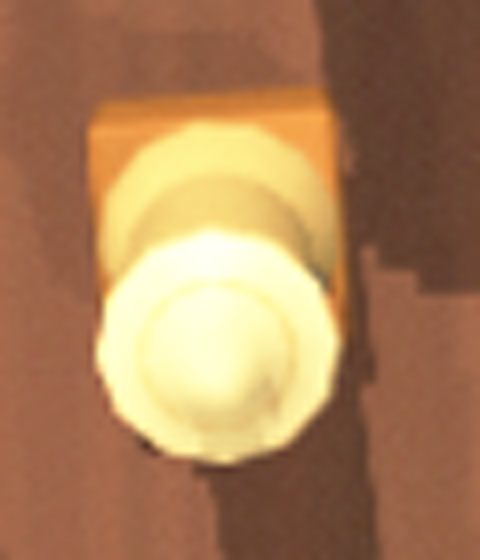

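View pics/ae_side.png

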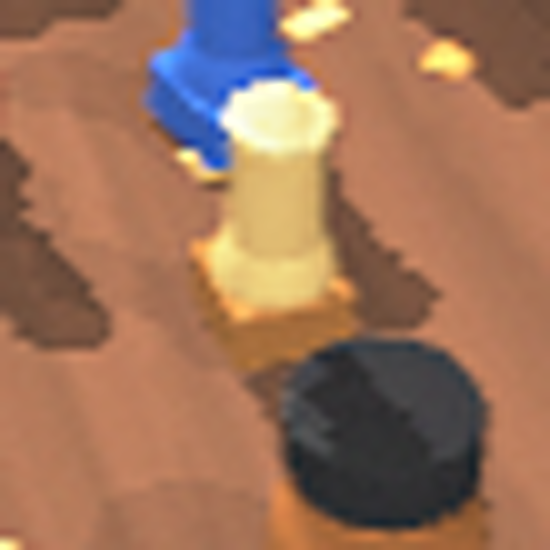

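>>> {"fn": "carry_out", "kwargs": {
  "plan": [
    [[0,0,0],[-0.002,0.03,0],-0.3],
    [[0,0,0],[0,0,-0.2],-0.3],
    [[0,0,0],[0,0,-0.2],-0.3],
    [[0,0,0],[0,0,-0.155],-0.3],
    [[0,0,0],[0,0,0],-0.3],
    [[0,0,0],[0,0,0],-0.3],
    [[0,0,0],[0,0,0],1],
    [[0,0,0],[0,0,0],1],
    [[0,0,0],[0,0,0],1],
    [[0,0,0],[0,0,0],1],
    [[0,0,0],[0,0,0],1],
    [[0,0,0],[0,0,0],1]
  ]
}}

```text
time_s: 33.6
eef_pos: [638.8, -201.0, 28.1]
tool_rot: [3.139, 0.008, 0.008]
contact_force: [-0.1, -1.1, 6.3]
gripper_width: 17.6
```

Run:
```python
from h import *
np.set_printoptions(precision=1,suppress=True)
o=get_obs();print(o["eef_pos"],o["contact_force"],o["gripper_width"])
p=shot("wrist");crop(p,220,150,420,300,"af_wrist",4)
```

```text
[ 638.8 -201.    28.1] [-0.1 -1.1  6.3] 17.621477304991974
```

View pics/af_wrist.png

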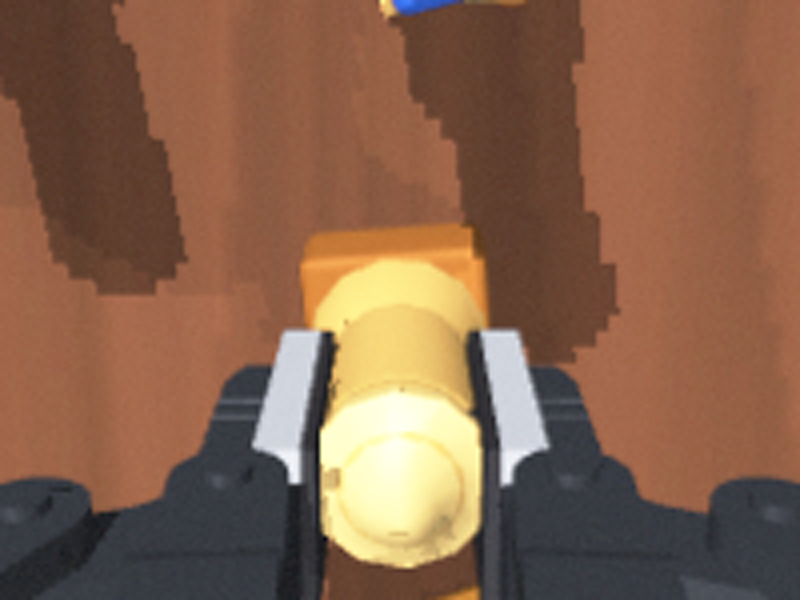

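>>> {"fn": "carry_out", "kwargs": {
  "plan": [
    [[0,0,0],[0,0,0.1],1],
    [[0,0,0],[0,0,0.2],1],
    [[0,0,0],[0,0,0.24],1],
    [[0,0,0],[0,0,0.24],1],
    [[0,0,0],[0,0,0.24],1],
    [[0,0,0],[0,0,0.18],1],
    [[0,0,0],[0,0,0],1]
  ]
}}

```text
time_s: 34.23
eef_pos: [640.0, -201.3, 214.4]
tool_rot: [3.136, 0.008, 0.021]
contact_force: [0.3, -0.3, 0.7]
gripper_width: 18.1
```

>>> {"fn": "carry_out", "kwargs": {
  "plan": [
    [[0,0,0.01754],[-0.016,0.136,0],1],
    [[0,0,0.01754],[-0.016,0.136,0],1],
    [[0,0,0.01754],[-0.016,0.136,0],1],
    [[0,0,0.01754],[-0.016,0.136,0],1],
    [[0,0,0.01754],[-0.016,0.136,0],1],
    [[0,0,0.01754],[-0.016,0.136,0],1],
    [[0,0,0.01754],[-0.016,0.136,0],1],
    [[0,0,0.01754],[-0.016,0.136,0],1],
    [[0,0,0.01754],[-0.016,0.136,0],1],
    [[0,0,0.01754],[-0.016,0.136,0],1],
    [[0,0,0.01754],[-0.016,0.136,0],1],
    [[0,0,0.01754],[-0.016,0.136,0],1],
    [[0,0,0.01754],[-0.016,0.136,0],1],
    [[0,0,0.01754],[-0.016,0.136,0],1],
    [[0,0,0.01754],[-0.016,0.136,0],1],
    [[0,0,0.01754],[-0.016,0.136,0],1],
    [[0,0,0.01754],[-0.016,0.136,0],1],
    [[0,0,0.01754],[-0.016,0.136,0],1],
    [[0,0,0.01754],[-0.016,0.136,0],1],
    [[0,0,0],[0,0,0],1]
  ]
}}

```text
time_s: 35.9
eef_pos: [590.2, 191.4, 204.3]
tool_rot: [-1.554, -2.728, -0.002]
contact_force: [-0.7, -0.4, -1.0]
gripper_width: 18.4
```

>>> {"fn": "carry_out", "kwargs": {
  "plan": [
    [[0,0,0],[0,0,0],1],
    [[0,0,0],[0,0,0],1],
    [[0,0,0],[0,0,0],1]
  ]
}}

```text
time_s: 36.15
eef_pos: [591.3, 186.8, 204.6]
tool_rot: [1.567, 2.723, -0.001]
contact_force: [-0.3, -0.3, -0.5]
gripper_width: 18.2
```

Run:
```python
from h import *
np.set_printoptions(precision=1,suppress=True)
o=get_obs();m=R.from_rotvec(o["tool_rot"]).as_matrix()[:2,0];print(o["eef_pos"],o["contact_force"],o["gripper_width"],np.degrees(np.arctan2(m[1],m[0])))
p=shot("wrist","ag_wrist")
q=shot("scene"); crop(q,300,160,410,290,"ag_scene",5)
```

```text
[591.3 186.8 204.6] [-0.3 -0.3 -0.5] 18.24882463537443 120.16131654241026
```

View pics/ag_wrist.png

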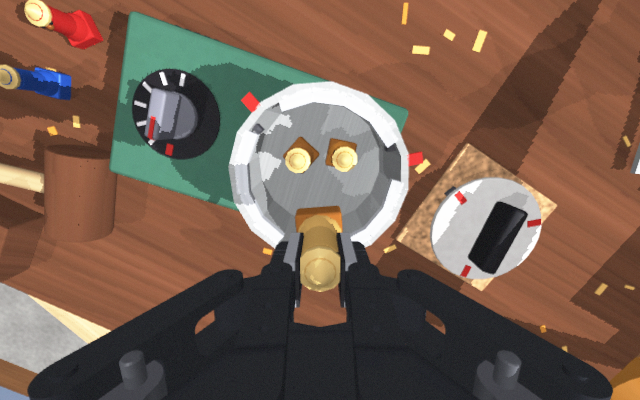

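View pics/ag_scene.png

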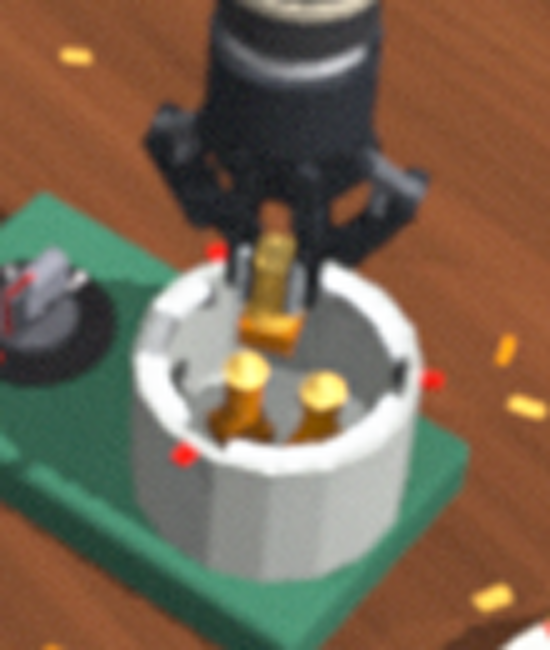

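>>> {"fn": "carry_out", "kwargs": {
  "plan": [
    [[0,0,0],[0.004,0,-0.1],1],
    [[0,0,0],[0,0,-0.2],1],
    [[0,0,0],[0,0,-0.2],1],
    [[0,0,0],[0,0,-0.15],1],
    [[0,0,0],[0,0,-0.1],1],
    [[0,0,0],[0,0,0],1],
    [[0,0,0],[0,0,0],1],
    [[0,0,0],[0,0,0],1]
  ]
}}

```text
time_s: 36.92
eef_pos: [592.8, 187.4, 93.8]
tool_rot: [1.565, 2.722, 0.002]
contact_force: [-0.4, -0.8, -0.8]
gripper_width: 18.3
```

Run:
```python
from h import *
np.set_printoptions(precision=1,suppress=True)
o=get_obs();print(o["eef_pos"],o["contact_force"])
p=shot("wrist");crop(p,160,50,480,300,"ah_wrist",2.5)
```

```text
[592.8 187.4  93.8] [-0.4 -0.8 -0.8]
```

View pics/ah_wrist.png

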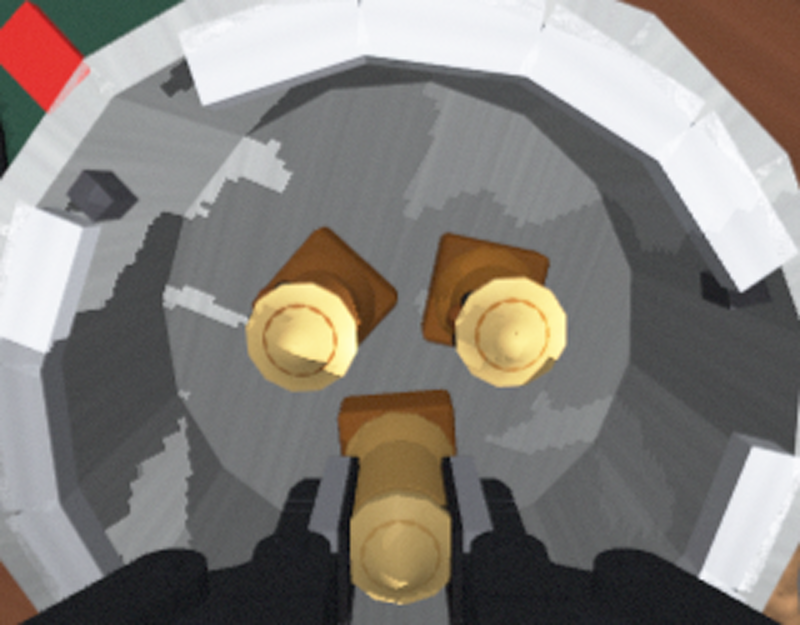

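>>> {"fn": "carry_out", "kwargs": {
  "plan": [
    [[0,0,0],[0,0,-0.045],1],
    [[0,0,0],[0,0,-0.04],1],
    [[0,0,0],[0,0,0],1],
    [[0,0,0],[0,0,0],1],
    [[0,0,0],[0,0,0],0.35],
    [[0,0,0],[0,0,0],0.35],
    [[0,0,0],[0,0,0],0.35],
    [[0,0,0],[0,0,0],0.35]
  ]
}}

```text
time_s: 37.63
eef_pos: [589.6, 184.5, 80.3]
tool_rot: [-1.566, -2.723, 0.012]
contact_force: [-6.7, -8.9, 5.9]
gripper_width: 27.5
```

Run:
```python
from h import *
np.set_printoptions(precision=1,suppress=True)
o=get_obs();print(o["eef_pos"],o["contact_force"],o["gripper_width"])
p=shot("wrist");crop(p,160,50,480,300,"ai_wrist",2.5)
```

```text
[589.6 184.5  80.3] [-6.7 -8.9  5.9] 27.545698098752684
```

View pics/ai_wrist.png

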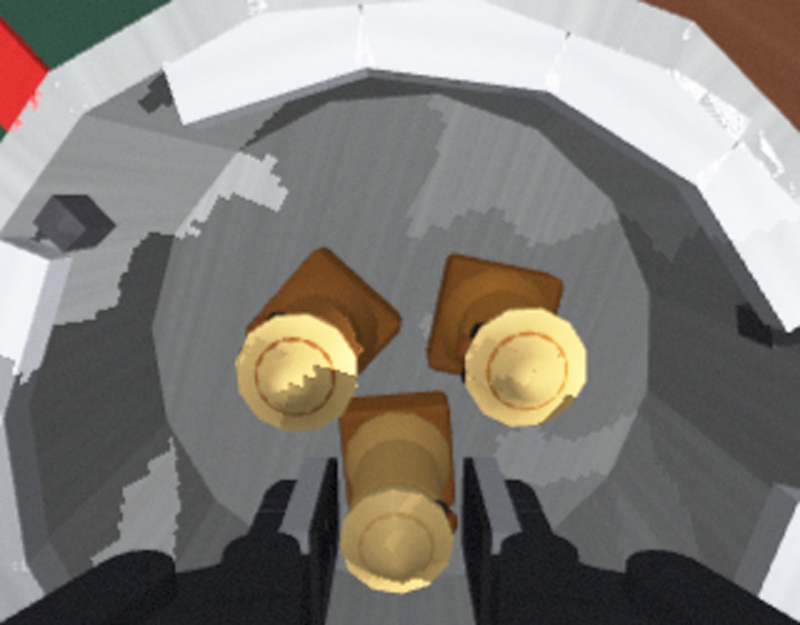

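>>> {"fn": "carry_out", "kwargs": {
  "plan": [
    [[0,0,0],[-0.01,-0.01,0.04],0.38],
    [[0,0,0],[0,0,0.06],0.38],
    [[0,0,0],[0,0,0.1],0.38],
    [[0,0,0],[0,0,0.2],0.38],
    [[0,0,0],[0,0,0.24],0.38],
    [[0,0,0],[0,0,0.24],0.38],
    [[0,0,0],[0,0,0.24],-0.3],
    [[0,0,0],[0,0,0.24],-0.3],
    [[0,0,0],[0,0,0],-0.3],
    [[0,0,0],[0,0,0],-0.3]
  ]
}}

```text
time_s: 38.52
eef_pos: [592.3, 187.2, 288.8]
tool_rot: [1.56, 2.719, 0.012]
contact_force: [0.1, -0.0, -0.2]
gripper_width: 55.3
```

Run:
```python
from h import *
np.set_printoptions(precision=1,suppress=True)
o=get_obs();print(o["eef_pos"],o["contact_force"],o["gripper_width"])
p=shot("wrist","aj_wrist"); print("sel",[(u,onz(p,u,73)) for u,s in pts(p,"selector_grip")])
for n in ("side","scene"):
    p=shot(n,"aj_"+n); print(n); figs(p,.4); print("sel",[(u,onz(p,u,73)) for u,s in pts(p,"selector_grip")])
```

```text
[592.3 187.2 288.8] [ 0.1 -0.  -0.2] 55.250534738408184
sel [(array([200.1, 111.7]), array([596.8,  17.1,  73. ]))]
side
 fig [328.7 267.4] 0.84 [ 584.7 -118.3] body [203 122  91] plinth [213  63  62]
 fig [356.  270.5] 0.78 [ 641.6 -144.2] body [ 54  93 178] plinth [ 63 106 198]
 fig [430.6 339.5] 0.61 [ 719.1 -370.7] body [114 129 160] plinth [ 64 107 205]
 fig [417.  311.3] 0.6 [ 723.7 -295.7] body [186  77  65] plinth [205  61  59]
sel [(array([321. , 206.7]), array([602.2,  24.1,  73. ]))]
scene
 fig [262.  209.4] 0.67 [ 648.7 -135.9] body [126 113  98] plinth [ 16  55 124]
 fig [364.2 252.7] 0.64 [523.2 170.7] body [128  84  22] plinth [248 248 248]
 fig [286.2 202.2] 0.64 [ 575.7 -114.5] body [220 117  64] plinth [240  21  13]
 fig [349.6 260.7] 0.61 [572.3 165.9] body [247 248 248] plinth [139 141 137]
 fig [210.6 190.4] 0.6 [ 725.6 -298.4] body [130  81  42] plinth [127  16  14]
 fig [199.8 172.4] 0.6 [ 710.6 -388.6] body [177 148  84] plinth [ 17  51 113]
 fig [347.8 247.4] 0.41 [546.1 128.8] body [187 133  49] plinth [203 157  71]
sel [(array([306.8, 216.4]), array([603. ,  19.6,  73. ]))]
```

View pics/aj_wrist.png

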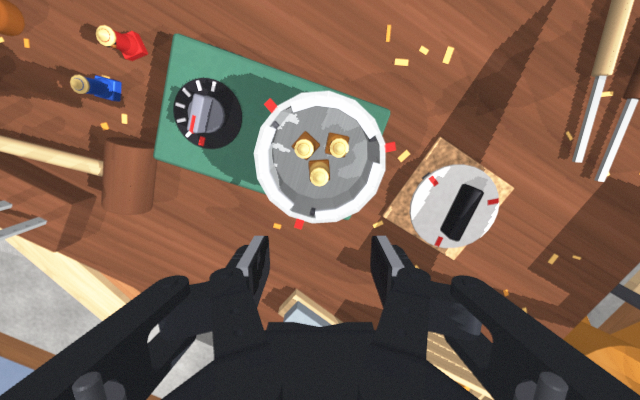

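View pics/aj_scene.png

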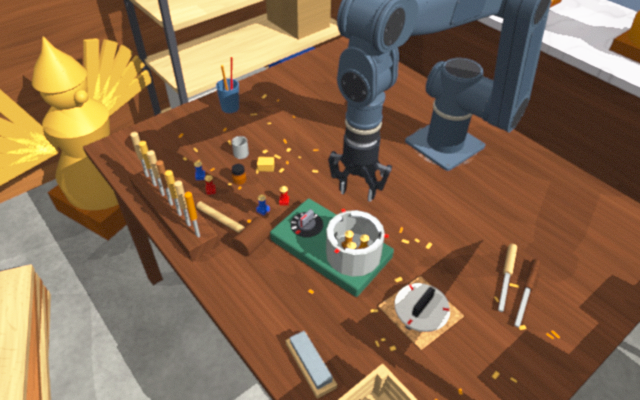

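View pics/aj_side.png

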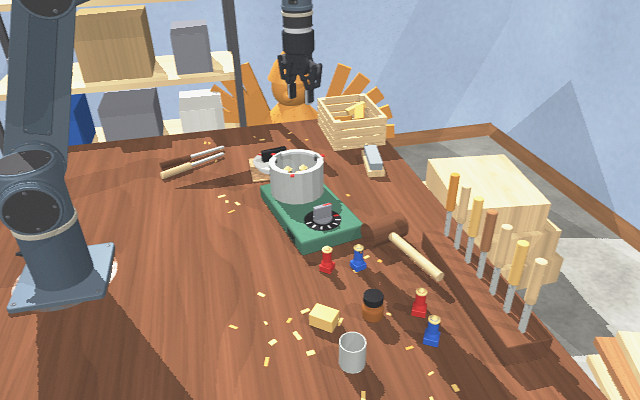

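>>> {"fn": "carry_out", "kwargs": {
  "plan": [
    [[0,0,-0.0127],[0.011,-0.188,0],-0.3],
    [[0,0,-0.0127],[0.011,-0.188,0],-0.3],
    [[0,0,-0.0127],[0.011,-0.188,0],-0.3],
    [[0,0,-0.0127],[0.011,-0.188,0],-0.3],
    [[0,0,0],[0.011,-0.188,0],-0.3],
    [[0,0,0],[0.011,-0.188,0],-0.3],
    [[0,0,0],[0,0,-0.2],-0.3],
    [[0,0,0],[0,0,-0.2],-0.3],
    [[0,0,0],[0,0,-0.2],-0.3],
    [[0,0,0],[0,0,-0.2],-0.3],
    [[0,0,0],[0,0,-0.1],-0.3],
    [[0,0,0],[0,0,0],-0.3],
    [[0,0,0],[0,0,0],-0.3],
    [[0,0,0],[0,0,0],-0.3]
  ]
}}

```text
time_s: 40.08
eef_pos: [600.9, 16.9, 149.9]
tool_rot: [1.977, 2.44, 0.002]
contact_force: [0.9, -0.8, 0.2]
gripper_width: 55.5
```

Run:
```python
from h import *
np.set_printoptions(precision=1,suppress=True)
o=get_obs();m=R.from_rotvec(o["tool_rot"]).as_matrix()[:2,0];print(o["eef_pos"],o["contact_force"],o["gripper_width"],np.degrees(np.arctan2(m[1],m[0])))
p=shot("wrist","ak_wrist"); print("sel",[(u,onz(p,u,73)) for u,s in pts(p,"selector_grip")]); print(proj(p,[602.5,18,73]))
```

```text
[600.9  16.9 149.9] [ 0.9 -0.8  0.2] 55.47618550242224 101.97631275801473
sel [(array([316.8, 209.9]), array([601.8,  13.2,  73. ])), (array([ 35.2, 157.5]), array([ 605.6, -213.1,   73. ]))]
[322.3 211.8]
```

View pics/ak_wrist.png

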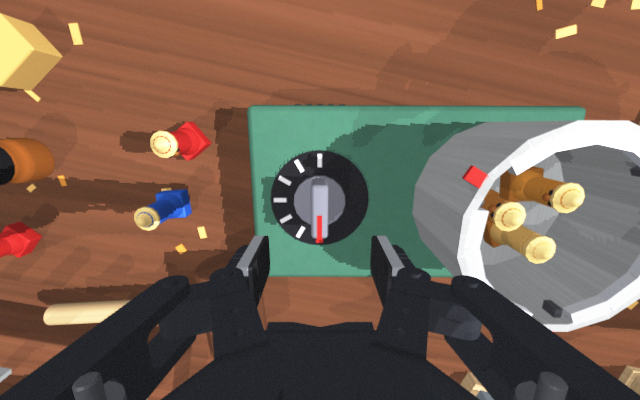

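>>> {"fn": "carry_out", "kwargs": {
  "plan": [
    [[0,0,0],[0.003,-0.002,-0.2],-0.3],
    [[0,0,0],[0,0,-0.2],-0.3],
    [[0,0,0],[0,0,-0.15],-0.3],
    [[0,0,0],[0,0,-0.07],-0.3],
    [[0,0,0],[0,0,0],-0.3],
    [[0,0,0],[0,0,0],-0.3],
    [[0,0,0],[0,0,0],-0.3]
  ]
}}

```text
time_s: 40.77
eef_pos: [602.6, 16.5, 58.2]
tool_rot: [1.975, 2.438, 0.004]
contact_force: [-0.1, -0.6, -0.6]
gripper_width: 55.6
```

Run:
```python
from h import *
np.set_printoptions(precision=1,suppress=True)
o=get_obs();print(o["eef_pos"],o["contact_force"])
p=shot("wrist","al_wrist")
q=shot("side"); crop(q,240,130,400,260,"al_side",5)
```

```text
[602.6  16.5  58.2] [-0.1 -0.6 -0.6]
```

View pics/al_wrist.png

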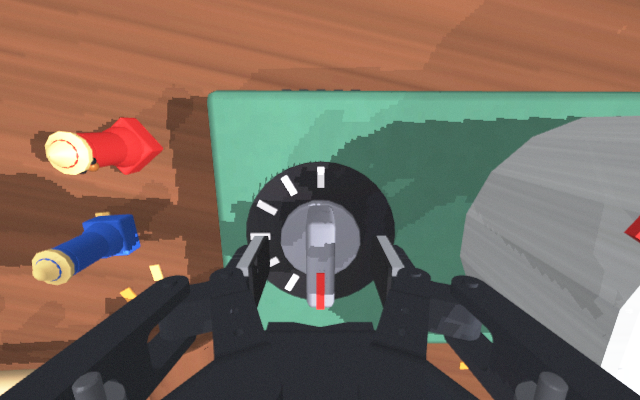

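View pics/al_side.png

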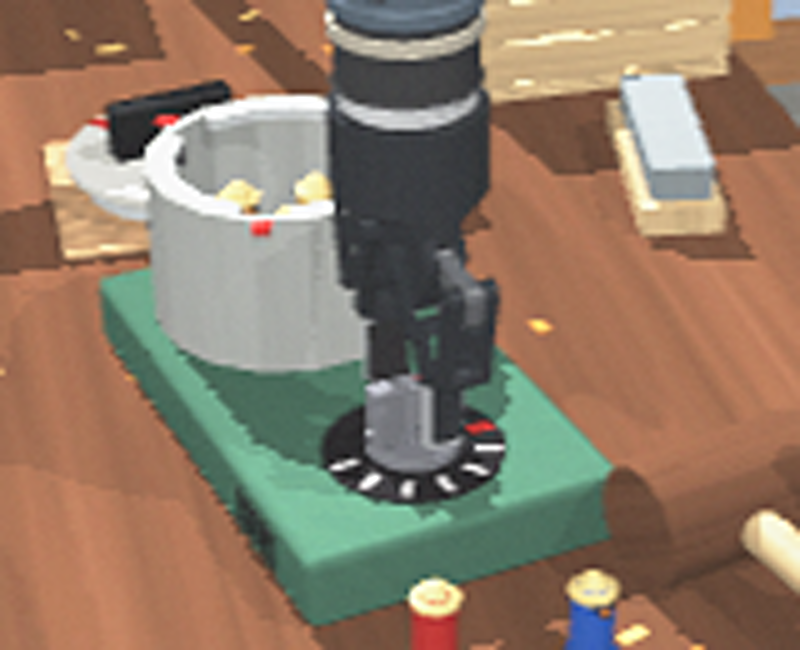

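Run:
```python
from h import *
np.set_printoptions(precision=1,suppress=True)
p=shot("wrist"); o=get_obs(); print(o["eef_pos"],onz(p,(320,236),50),onz(p,(320,228),42), onz(p,(321,205),82),onz(p,(321,307),82))
```

```text
[602.4  16.5  58. ] [597.7  14.2  50. ] [595.9  13.8  42. ] [569.8   8.8  82. ] [621.5  19.8  82. ]
```

>>> {"fn": "carry_out", "kwargs": {
  "plan": [
    [[0,0,0],[-0.016,-0.003,-0.017],-0.3],
    [[0,0,0],[0,0,0],-0.3],
    [[0,0,0],[0,0,0],1],
    [[0,0,0],[0,0,0],1],
    [[0,0,0],[0,0,0],1],
    [[0,0,0],[0,0,0],1],
    [[0,0,0],[0,0,0],1],
    [[0,0,0],[0,0,0],1],
    [[0,0,0],[0,0,0],1]
  ]
}}

```text
time_s: 41.67
eef_pos: [598.3, 15.9, 53.1]
tool_rot: [1.978, 2.44, -0.001]
contact_force: [-1.3, -2.0, 0.6]
gripper_width: 13.0
```

Run:
```python
from h import *
np.set_printoptions(precision=2,suppress=True)
o=get_obs();print(o["eef_pos"],o["contact_force"],o["moment"],o["gripper_width"])
p=shot("wrist");crop(p,200,130,440,320,"am_wrist",3)
```

```text
[598.3   15.88  53.12] [-1.26 -1.98  0.56] [-0.27  0.14 -0.01] 13.049918412139144
```

View pics/am_wrist.png

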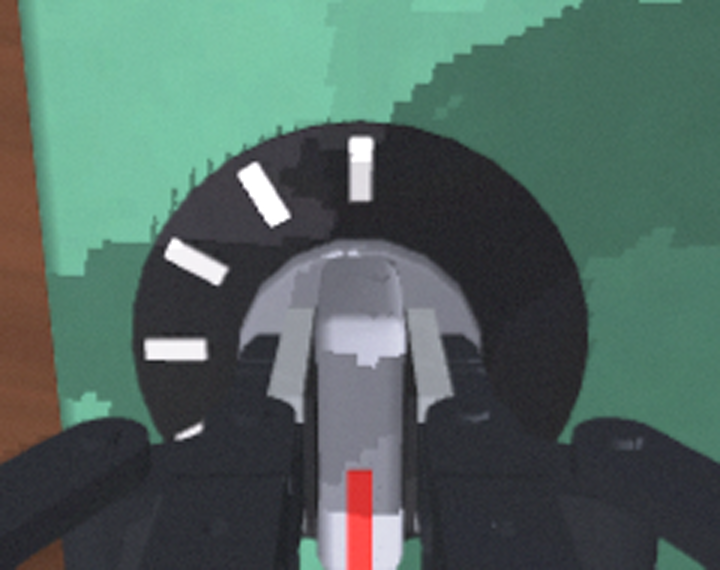

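>>> {"fn": "carry_out", "kwargs": {
  "plan": [
    [[0,0,-0.0125],[0,0,0],1],
    [[0,0,-0.0125],[0,0,0],1],
    [[0,0,-0.0125],[0,0,0],1],
    [[0,0,-0.0125],[0,0,0],1],
    [[0,0,-0.0125],[0,0,0],1],
    [[0,0,-0.0125],[0,0,0],1],
    [[0,0,-0.0125],[0,0,0],1],
    [[0,0,-0.0125],[0,0,0],1],
    [[0,0,0],[0,0,0],1]
  ]
}}

```text
time_s: 42.47
eef_pos: [598.6, 18.2, 53.1]
tool_rot: [-2.633, -1.709, -0.004]
contact_force: [0.3, 4.1, 2.1]
gripper_width: 13.5
```

Run:
```python
from h import *
np.set_printoptions(precision=2,suppress=True)
o=get_obs();m=R.from_rotvec(o["tool_rot"]).as_matrix()[:2,0];print(o["eef_pos"],o["contact_force"],o["moment"],o["gripper_width"],np.degrees(np.arctan2(m[1],m[0])))
p=shot("wrist");crop(p,200,130,440,320,"an_wrist",3)
```

```text
[598.57  18.18  53.12] [0.28 4.12 2.14] [ 0.87 -0.07  0.03] 13.464413136221108 65.99133041350215
```

View pics/an_wrist.png

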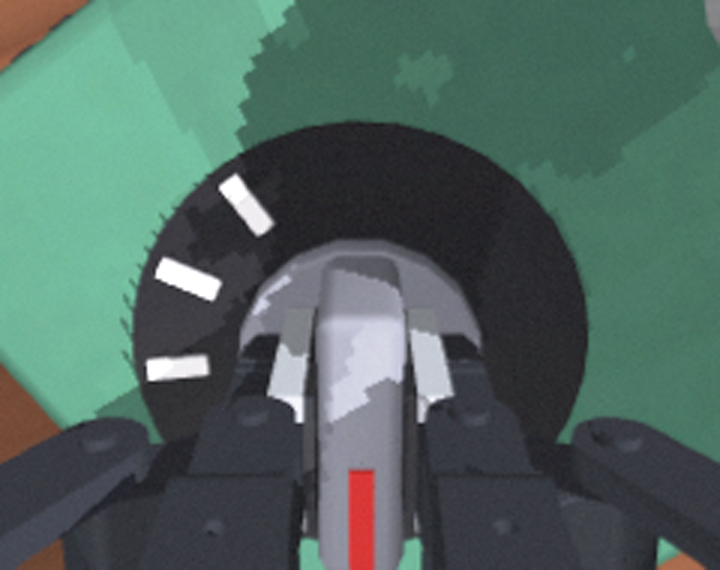

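>>> {"fn": "carry_out", "kwargs": {
  "plan": [
    [[0,0,-0.0125],[0,0,0],1],
    [[0,0,-0.0125],[0,0,0],1],
    [[0,0,-0.0125],[0,0,0],1],
    [[0,0,-0.0125],[0,0,0],1],
    [[0,0,-0.0125],[0,0,0],1],
    [[0,0,-0.0125],[0,0,0],1],
    [[0,0,-0.0125],[0,0,0],1],
    [[0,0,-0.0125],[0,0,0],1],
    [[0,0,-0.0125],[0,0,0],1],
    [[0,0,-0.0125],[0,0,0],1],
    [[0,0,-0.0125],[0,0,0],1],
    [[0,0,-0.013],[0,0,0],1],
    [[0,0,0],[0,0,0],1],
    [[0,0,0],[0,0,0],1]
  ]
}}

```text
time_s: 43.68
eef_pos: [601.3, 20.3, 53.2]
tool_rot: [-3.117, -0.329, -0.011]
contact_force: [6.8, 10.0, -2.4]
gripper_width: 13.0
```

Run:
```python
from h import *
np.set_printoptions(precision=2,suppress=True)
o=get_obs();m=R.from_rotvec(o["tool_rot"]).as_matrix()[:2,0];print(o["eef_pos"],o["contact_force"],o["moment"],o["gripper_width"],np.degrees(np.arctan2(m[1],m[0])))
p=shot("wrist");crop(p,200,130,440,320,"ao_wrist",3)
```

```text
[601.27  20.27  53.19] [ 6.84 10.03 -2.39] [ 1.98 -1.29  0.03] 13.003929686367833 12.062947804902374
```

View pics/ao_wrist.png

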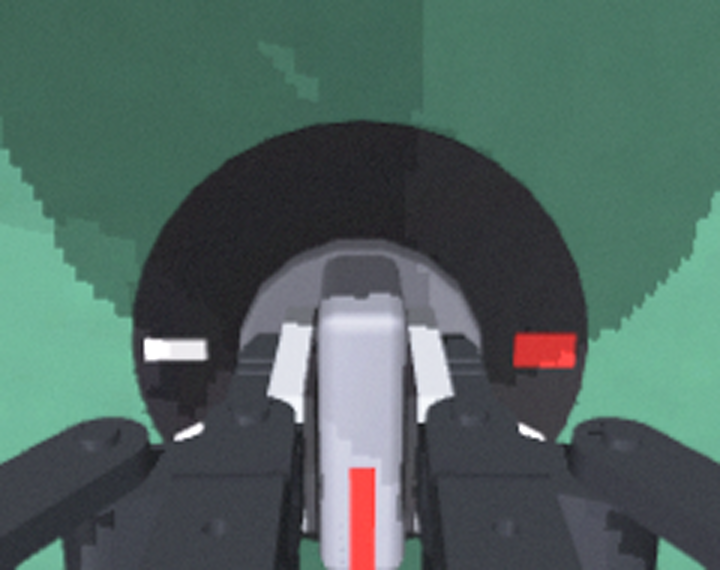

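>>> {"fn": "carry_out", "kwargs": {
  "plan": [
    [[0,0,0],[0.012,0.027,0],1],
    [[0,0,0],[0,0,0],1],
    [[0,0,0],[0,0,0],-0.3],
    [[0,0,0],[0,0,0],-0.3],
    [[0,0,0],[0,0,0],-0.3],
    [[0,0,0],[0,0,0],-0.3],
    [[0,0,0],[0,0,0],-0.3],
    [[0,0,0],[0,0,0.05],-0.3],
    [[0,0,0],[0,0,0.15],-0.3],
    [[0,0,0],[0,0,0.2],-0.3],
    [[0,0,0],[0,0,0.2],-0.3],
    [[0,0,0],[0,0,0.2],-0.3],
    [[0,0,0],[0,0,0.2],-0.3],
    [[0,0,0],[0,0,0.2],-0.3],
    [[0,0,0],[0,0,0.2],-0.3],
    [[0,0,0],[0,0,0.2],-0.3],
    [[0,0,0],[0,0,0],-0.3],
    [[0,0,0],[0,0,0],-0.3],
    [[0,0,0],[0,0,0],-0.3]
  ]
}}

```text
time_s: 45.32
eef_pos: [600.1, 20.2, 293.0]
tool_rot: [3.125, 0.323, 0.001]
contact_force: [-0.5, 0.5, -0.5]
gripper_width: 55.2
```

Run:
```python
from h import *
np.set_printoptions(precision=2,suppress=True)
o=get_obs();print(o["eef_pos"],o["contact_force"])
p=shot("wrist","ap_wrist")
q=shot("side","ap_side");crop(q,240,130,400,260,"ap2_side",5)
q=shot("scene");crop(q,180,110,480,350,"ap_scene",2.6)
```

```text
[600.13  20.17 293.04] [-0.51  0.46 -0.55]
```

View pics/ap_wrist.png

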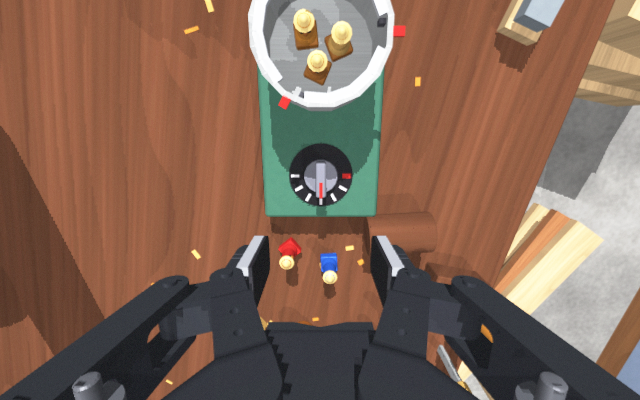

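View pics/ap2_side.png

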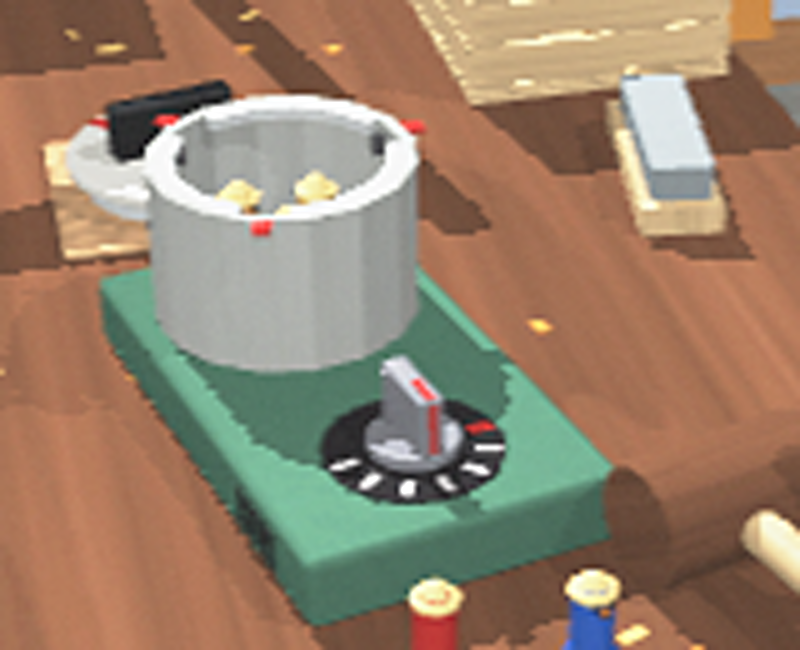

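View pics/ap_scene.png

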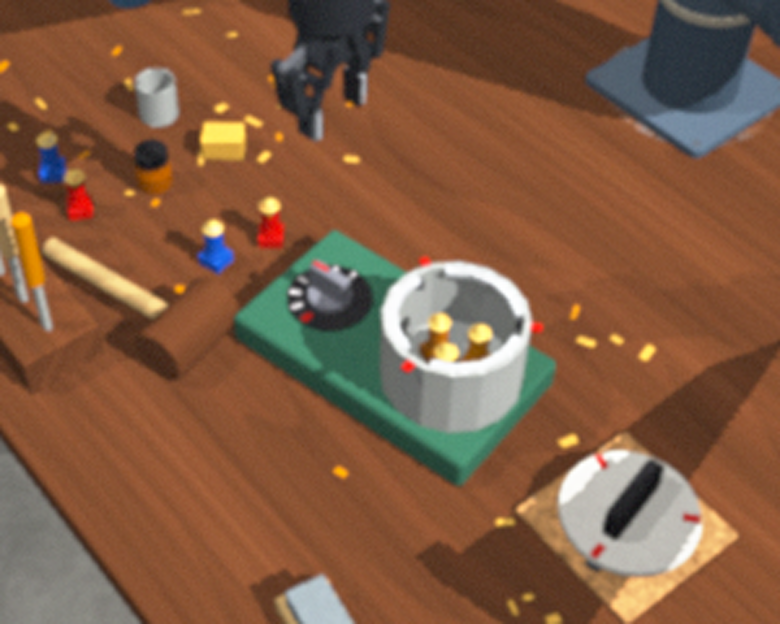

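View pics/ap_side.png

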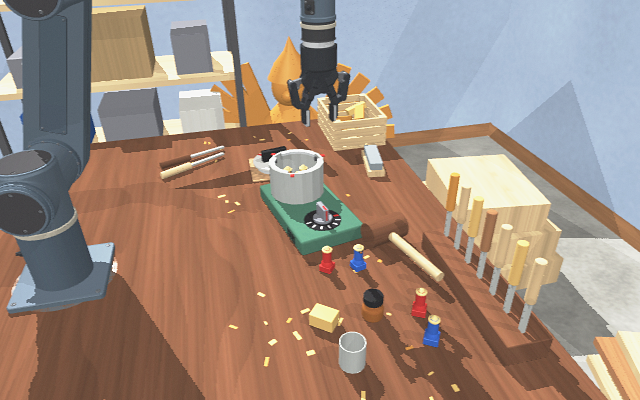

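```bash
python3 -c "
from cell import ctrl
print(ctrl.job_done())"
```

```text
the job is handed in; nothing more can be done
None
```

The job is done and handed in at about 45 s of the 210 s allowed; no verdict is reported.

**What I did**
1. I turned the lid anticlockwise until its red bars met the tabs, lifted it off and laid it right way up on the cork mat.
2. I put the three wooden figures with brown plinths into the drum. They were the only ones there; the other four figure-shaped pieces are red or blue.
3. Only after that I turned the selector clockwise by 90°, which is three clicks.

**Last checks (all three cameras)**
- **Lid:** it lies flat on the mat, within its edges.
- **Drum:** all three figures stand upright inside.
- **Selector:** after I let go, the pointer is at the third click, with two white marks behind it and three ahead.
- **Left alone:** the can, offcut, jar and the red and blue pieces look undisturbed. The gripper is clear of everything.

**What disagreed with the description or was less than clean**
- The lid started about 84° (1.47 rad) clockwise of open, not 0.6 to 1.05 rad. It turned freely anticlockwise all the way.
- The recognised figure positions were up to about 8 mm off; I corrected them from the crown seen in the wrist picture before each grasp.
- One of the three figures has a paler body than the other two; I counted it because of its brown plinth and because at least three had to be present.
- At each release in the drum the force reading rose (5 to 13 N), probably the fingers touching the rim. The selector turn showed about 12 N sideways.

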